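# Clamp the two-part mould shut

### The arm

A 6-joint arm with a two-finger parallel gripper is mounted at the origin on the work surface; the furniture and walls round the work are solid. World frame = base frame: x ahead of the robot, y to its left, z up, the work surface at z = 0. Lengths are in m, angles in degrees, forces in N, time in s.
With the tool pointing down it reaches from about 0.3 to 0.75 m from the base axis. Payload 8.5 kg.
Tool frame: the origin (TCP) lies on the centre line of the jaws, within the pads' length; the fingertips stand 22 mm ahead of it and the grasp point (between the pads) lies 3 mm ahead of it (env.tip_reach is the distance from the TCP to the fingertips, in m); y points along the fingers, z is the direction in which the jaws open and shut, and the axes are right-handed (so a half turn about y gives the same grasp; the last joint's range is limited). The gripper opens to 85 mm and grips with 20 to 120 N. Pads are 22 mm wide; open, the fingers measure 114 mm over their backs; the gripper's body (76 mm by 85 mm) begins 54 mm behind the grasp point. The pads swing forward as they close: fully open they stand 13 mm farther back than shut.
Start: joints at [-81.721, 21.807, 74.336, -0, 83.858, -12.336], TCP at [0.194, -0.515, 0.221] pointing down, gripper open.
Joint ranges: [-178.18, 178.18], [-50.72, 133.34], [12.68, 142.11], [-81.47, 261.47], [9.98, 163.14], [-165.26, 165.26]. Speed limits (degrees/s): [136.94, 136.94, 180, 180, 180, 180].

### API

Orientations are given as a 3x3 rotation matrix whose columns are the frame's x, y, z axes.
In Python, from rig import env, get_image gives the robot as it stands. The module is installed in compiled form; this text tells all that it offers.
- The arm moves only by the tool carry_out, never from a script. Its argument "targets" is a list that holds one entry, the list of rows, each a list of 7 numbers: the closure, from 0 (fully open) to 1 (shut), then the shift along the world's x, y, z in mm, then the turn, a rotation vector about the world's x, y, z in degrees. In form: [[[claw, dx, dy, dz, ax, ay, az], ...]]. A call has 1 to 20 rows; each row is the pose to reach, as a shift and turn from the pose commanded when the call began; what a row does not reach only later rows make up. A row lasts 1/12 s, in which the tool goes at most 41.7 mm and 7.16 degrees, less where a joint would pass 70% of its speed; a pose out of reach is approached as far as the arm can. A call with a gripper value outside its range is refused whole. The fingers move at their own pace and stop on an object; "squeeze" is the grip in N (left out, the last holds). Time passes only in rows, so rows that repeat a pose let the fingers close. It gives the time, the measured TCP pose, the force and the opening at its end, in the units of the state.
- env.observe(): the state, without advancing time (a new reading comes with each control period).
- get_image(name): name is "side" or "top"; returns a dict with "img" (384x512x3 uint8, red, green, blue), "fx", "fy", "cx", "cy" (pixels), "rvec" (rotation vector, rad) and "tvec" (3), from world to camera coordinates, as OpenCV has them. Camera axes: x right, y down, z forward; pixel columns grow to the right and rows downward; lengths in m; the calibration is good to about 2 mm. A picture is of the moment at which its call begins. There is no depth.
- env.close_job(): hands the job in, once; it reports no verdict.
The state is a dict: "time_s": time; "q": joint angles; "qvel": joint speeds; "joint_efforts": joint torques, N m; "position": TCP position; "tool_rot": TCP orientation; "ft_force": force on the tool from outside, world axes, zero at the start; "wrist_torque": the same for the moment, N m; "grip_width": finger opening in m.
Only numpy, scipy, OpenCV 4.12 (cv2) and the standard library are available. Lean on these libraries where they do the work, as an engineer would, in place of code of your own. Each camera call takes 0.05 s, during which the arm holds its last target.

### The job

Clamp the two-part metal mould shut with its toggle latch: set the wire bail's cross bar right down to the bottom of the groove of the keeper on the other half, then press the lever over past centre until it lies fully down and holds the halves together. Feel for the groove gently instead of forcing the bail, press the lever no harder than it needs, and leave everything else on the table where it is.

Things in the scene. Friction and masses are not known exactly. Their poses are not given: they have to be found in the camera images.
- mould: Fixed tray 198 x 146 mm, 14 mm rim, holding a mould of two aluminium blocks, each 130 mm long (y), top 66 mm over the table, a black gasket (16 mm thick when free) between. Origin on the table under the middle of the latch half's inner face; z up; x points from the latch half (fixed, x -85..0) to the sliding keeper half. Latch and keeper are on top at y = 0. Lever pivot: x -12, z 80 mm, axis along y.
- far_half: The sliding keeper half, 62 mm in x. Origin at the foot (table height) of its inner face; axes as the mould's; slides along mould x. Its mould x is 21 to 24 mm at the start (gap open), 16 when it just touches the gasket, less when the gasket is squeezed. 3 N of sliding friction; the gasket resists with 13 N, rising 1.5 N per mm. The closing latch draws this half in.
- far_top (a point): Point on the sliding half's top face, 66 mm over the table, 30 mm from its inner face. The keeper is screwed down through slots near here: its groove (6.5 mm wide in x, running along y, floor 6 mm over the face) is centred up to 6 mm in x either side of this point, unmeasured, to be found by touch. Latch side of the groove: flat lip 12.5 mm long, top 16 mm over the face, with a ramp before it.
- bail: Wire loop pivoted on the lever; origin on its pivot pin, 20 mm from the lever's pivot towards the lever's tip. x points to the cross bar, y as the mould's y, z up when the bail is level. 50 g, swings freely and drops by its own weight. Beyond the keeper's groove stands a stop wall, top 24 mm over the half's face: the bar, laid on the keeper's lip and slid along +x, drops 10 mm into the groove or meets it.
- bail_bar (a point): Middle of the bail's cross bar, a 4 mm wire 28 mm long along y, 69.2 mm from the bail's pin. At the start it lies loosely on the keeper's lip or ramp, short of the groove. Seated in the groove its centre is 8 mm above the keeper half's top face (18 mm on the lip).
- bail_grip (a point): Centre of the bail's finger grip: a steel round bar 12 mm thick, 36 mm long along y, on a stem above the cross bar (in bail axes 6 mm beyond it in x, 26 mm above it). Can be taken from above by its two ends; the bail pivots about it in the grasp. Lifting it and moving it along mould +x raises the lever through the linkage.
- lever_tip: Round bar (stiff roller) 12 mm thick, 22 mm long along y, at the lever's free end, 65 mm from the lever's pivot; origin at its centre. With the lever closed it lies level 80 mm over the table at mould x -77 mm, on the side away from the keeper. Press here, from above or from the keeper side.
- lever (a joint): Lever angle, rad. 0: closed, level, pointing along mould -x, on its stop; 1.57: upright; up to 2.4: leaning to the keeper. Starts at 0.35 to 0.55. Light friction, stays where left. With the bail hooked it resists with up to about 10 N at its tip, and snaps to 0 by itself once pressed below about 0.1.
- deli_cup: Bystander, loose: lidded white cup 74 mm wide, 68 mm high beside the mould; origin under its centre.
- label_roll: Bystander, loose: white roll 64 mm wide, 30 mm high beside the mould; origin under its centre.
- spice_red: Bystander, loose: spice jar with red lid, 44 x 105 mm; origin under its centre.
- spice_black: Bystander, loose: spice jar with black lid, 40 x 105 mm; origin under its centre.
- kitchen_timer: Bystander, loose: small standing timer 30 x 74 x 66 mm; origin under its centre.
- squeeze_bottle: Bystander, loose: white squeeze bottle 64 mm wide, 216 mm high; origin under its centre.

How it is judged:
By the outcome, as a careful person would: the job done as asked, in the order asked, and still so for the second after the job is handed in, with the robot touching nothing.
It also fails if it takes over 64 s, if anything falls off the work surface, if the arm or the gripper's body presses on something with over 40 N, if the wrist force passes 120 N, or if a joint passes its speed limit or range.

## Working session

There is one attempt and no reset: what is moved stays moved. The work goes in short steps, Python scripts to look and compute and a tool call to move; the robot and the scene stay as the last step left them, time stands still between calls to the robot, and variables do not carry over. Pictures are saved under pics/ and viewed, and the job is handed in when it is done.

Besides the shell and the picture viewer there is one more tool, called after "Request:" by a JSON object that holds its "method" and its "body". carry_out: Moves the arm, as the interface text tells. Its arguments: {"type":"object","properties":{"targets":{"type":"array"},"squeeze":{"type":"number"}},"required":["targets"]}

```bash
mkdir -p pics; ls
python3 - <<'E'
from rig import env, get_image
import cv2,numpy as np
for n in ["side","top"]:
    d=get_image(n); cv2.imwrite(f"pics/{n}0.png",cv2.resize(d["img"][:,:,::-1],None,fx=1.5,fy=1.5,interpolation=cv2.INTER_CUBIC))
    np.save(f"{n}0.npy",d["img"])
    R=cv2.Rodrigues(np.array(d["rvec"]))[0]; print(n,d["fx"],d["fy"],d["cx"],d["cy"],d["rvec"],d["tvec"],-R.T@np.array(d["tvec"]))
s=env.observe(); print(s)
E
```

```text
pics
side 368.63219282221803 368.63219282221803 263.9983309811426 186.43351282397347 [ 1.9624439   0.3195156  -0.18020808] [-0.45590896  0.05500466  1.12907181] [ 0.73257951 -0.82823799  0.51286521]
top 397.6119464471889 397.6119464471889 251.17731358763442 192.725346120924 [ 2.12890242 -2.16803876  0.14268755] [0.05728867 0.46258395 1.34030395] [0.27631698 0.04476847 1.3911597 ]
{'time_s': 0.1, 'q': array([-8.17226552e+01,  2.18356755e+01,  7.43775947e+01,  7.44594170e-04,
        8.38575110e+01, -1.23345629e+01]), 'qvel': array([ 0.09791361, -0.06188101, -0.22931191,  0.1183009 ,  0.03267906,
       -0.00333546]), 'joint_efforts': array([ 3.93662544e-03, -4.49220979e+01, -2.31655920e+01, -1.94965401e-04,
        3.65449974e-03, -5.16457490e-06]), 'position': array([ 0.19359329, -0.51452202,  0.22030373]), 'tool_rot': array([[-9.35986908e-01, -1.65062670e-04,  3.52034771e-01],
       [-3.52034701e-01,  1.22435510e-03, -9.35986148e-01],
       [-2.76519195e-04, -9.99999237e-01, -1.20408813e-03]]), 'ft_force': array([-0.09052885, -0.51095877,  0.76087711]), 'wrist_torque': array([-0.02108219, -0.00488115,  0.00296978]), 'grip_width': 0.08515911680646619}
```

View pics/side0.png

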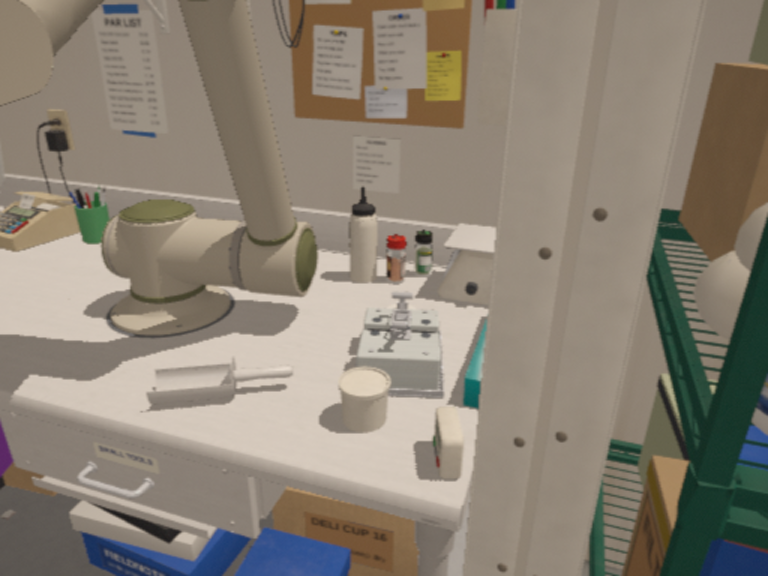

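View pics/top0.png

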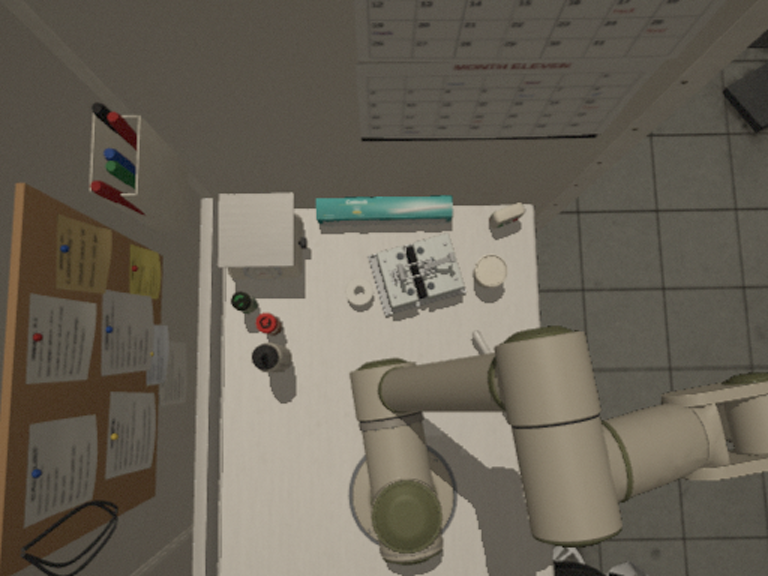

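The side view shows the mould at about (400,345), scaled by 1.5. The top view shows it at about (418,273), with the cup and timer to the right and the label roll to the left. I'll zoom in on both.

Run:
```python
import cv2,numpy as np
a=np.load("top0.npy")[145:225,225:345]; b=np.load("side0.npy")[185:275,225:315]
cv2.imwrite("pics/tc0.png",cv2.resize(a[:,:,::-1],None,fx=6.5,fy=6.5,interpolation=cv2.INTER_CUBIC))
cv2.imwrite("pics/sc0.png",cv2.resize(b[:,:,::-1],None,fx=6.5,fy=6.5,interpolation=cv2.INTER_CUBIC))
```

```text
(no output)
```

View pics/tc0.png

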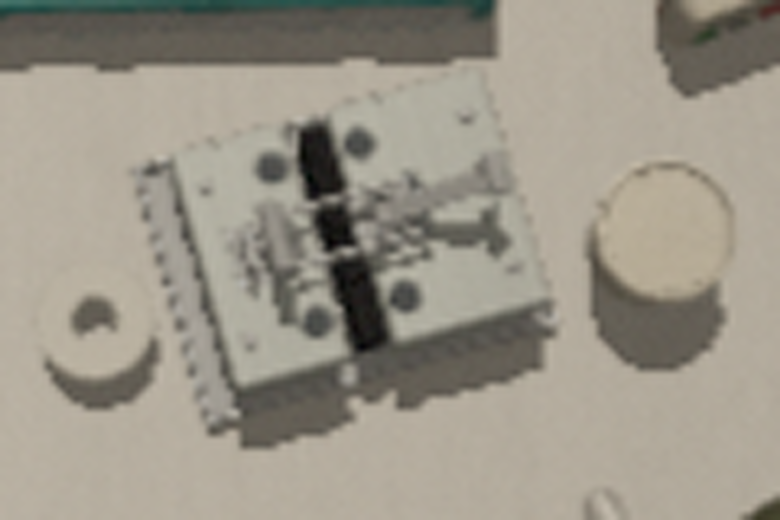

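View pics/sc0.png

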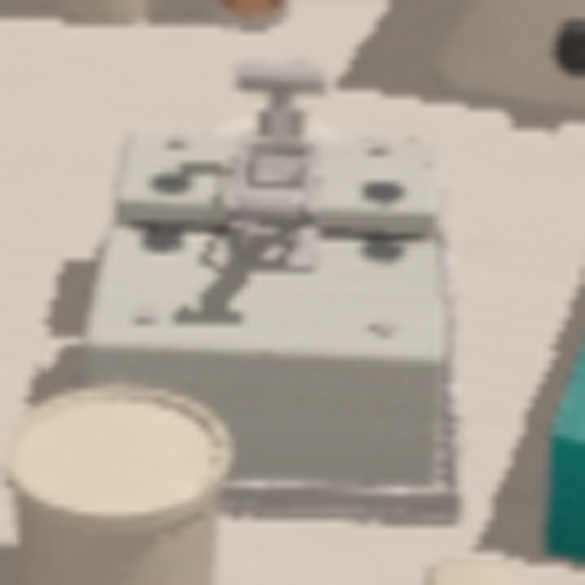

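```bash
cat > h.py <<'E'
import numpy as np,cv2
C={}
C["side"]=(368.63219282221803,263.9983309811426,186.43351282397347,[1.9624439,0.3195156,-0.18020808],[-0.45590896,0.05500466,1.12907181])
C["top"]=(397.6119464471889,251.17731358763442,192.725346120924,[2.12890242,-2.16803876,0.14268755],[0.05728867,0.46258395,1.34030395])
def ray(n,u,v):
    f,cx,cy,r,t=C[n];R=cv2.Rodrigues(np.array(r))[0]
    return -R.T@np.array(t), R.T@np.array([(u-cx)/f,(v-cy)/f,1])
def on_z(n,u,v,z):
    o,d=ray(n,u,v); return o+d*(z-o[2])/d[2]
def proj(n,P):
    f,cx,cy,r,t=C[n];R=cv2.Rodrigues(np.array(r))[0]
    p=R@np.asarray(P)+np.array(t); return np.array([f*p[0]/p[2]+cx,f*p[1]/p[2]+cy])
def two(a,b):
    o1,d1=ray("top",*a);o2,d2=ray("side",*b)
    s=np.linalg.lstsq(np.c_[d1,-d2],o2-o1,rcond=None)[0]
    p,q=o1+d1*s[0],o2+d2*s[1]; return (p+q)/2,np.linalg.norm(p-q)
E
python3 - <<'E'
from h import *
tc=lambda x,y:(x/6.5+225-0.5+.5/6.5,y/6.5+145-.5+.5/6.5)
sc=lambda x,y:(x/6.5+225-.5,y/6.5+185-.5)
c=[on_z("top",*tc(*p),.066) for p in [(480,70),(550,298),(238,388),(172,155)]]
for p in c: print(p.round(4))
for i in range(4): e=c[(i+1)%4]-c[i]; print(np.linalg.norm(e).round(4),np.degrees(np.arctan2(e[1],e[0])).round(1))
# side front corners
for p in [(125,135),(432,140),(88,348),(443,360)]: print("side",on_z("side",*sc(*p),.066).round(4))
# gasket corners top
for p in [(298,127),(328,120),(360,352),(386,344)]: print("gask",on_z("top",*tc(*p),.066).round(4))
E
```

```text
[ 0.5844 -0.1144  0.066 ]
[ 0.463  -0.1465  0.066 ]
[0.4192 0.0159 0.066 ]
[0.5421 0.0477 0.066 ]
0.1255 -165.2
0.1682 105.1
0.1269 14.5
0.1676 -75.4
side [0.418  0.0061 0.066 ]
side [0.5393 0.0455 0.066 ]
side [ 0.4645 -0.1544  0.066 ]
side [ 0.5842 -0.1201  0.066 ]
gask [ 0.5557 -0.0184  0.066 ]
gask [ 0.5592 -0.0341  0.066 ]
gask [ 0.4367 -0.0475  0.066 ]
gask [ 0.4406 -0.061   0.066 ]
```

```bash
cat >> h.py <<'E'
A=np.radians(104.8); O=np.array([.501,-.048,0]); MX=np.array([np.cos(A),np.sin(A),0]); MY=np.array([-np.sin(A),np.cos(A),0])
def m2w(x,y,z): return O+MX*x+MY*y+np.array([0,0,z])
def w2m(P): d=np.asarray(P)-O; return np.array([d@MX,d@MY,d[2]])
E
python3 - <<'E'
from h import *
ic=lambda p:((p-[225,145])*6.5).round()
isd=lambda p:((p-[225,185])*6.5).round()
for ph in (.35,.45,.55):
    P=m2w(-.012-.065*np.cos(ph),0,.080+.065*np.sin(ph)); print("tip",ph,ic(proj("top",P)),isd(proj("side",P)))
    px=-.012-.02*np.cos(ph);pz=.080+.02*np.sin(ph)
    bz=.084; bx=px+np.sqrt(.0692**2-(bz-pz)**2); a=np.arctan2(bz-pz,bx-px)
    g=m2w(bx+.006*np.cos(a)-.026*np.sin(a),0,bz+.006*np.sin(a)+.026*np.cos(a))
    print("bar",bx, ic(proj("top",m2w(bx,0,bz))),isd(proj("side",m2w(bx,0,bz))),"grip",w2m(g),ic(proj("top",g)),isd(proj("side",g)))
E
```

```text
tip 0.35 [498. 175.] [267. 233.]
bar 0.03835350384062125 [285. 241.] [279. 138.] grip [4.54221832e-02 8.93512683e-18 1.09730017e-01] [274. 236.] [282.  71.]
tip 0.45 [495. 175.] [268. 215.]
bar 0.039031310553237025 [284. 241.] [279. 137.] grip [4.67830966e-02 1.69160259e-17 1.09532525e-01] [271. 237.] [282.  70.]
tip 0.55 [490. 174.] [269. 196.]
bar 0.03984790707946359 [282. 242.] [279. 136.] grip [4.82465739e-02 5.96610278e-18 1.09327108e-01] [268. 238.] [282.  69.]
```

Run:
```python
from h import *
from rig import env
print("tip_reach",env.tip_reach)
import cv2
a=np.load("top0.npy"); b=np.load("side0.npy")
cv2.imwrite("pics/tc1.png",cv2.resize(a[165:200,250:310,::-1],None,fx=13,fy=13,interpolation=cv2.INTER_CUBIC))
cv2.imwrite("pics/sc1.png",cv2.resize(b[190:235,245:290,::-1],None,fx=13,fy=13,interpolation=cv2.INTER_CUBIC))
```

```text
tip_reach 0.022
```

View pics/tc1.png

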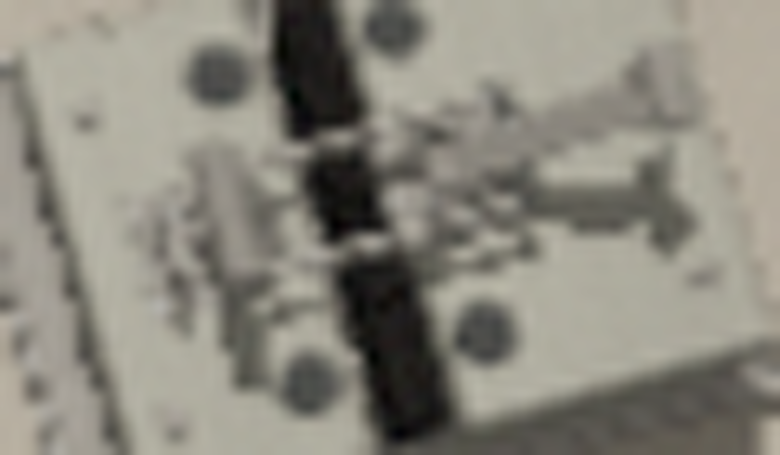

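View pics/sc1.png

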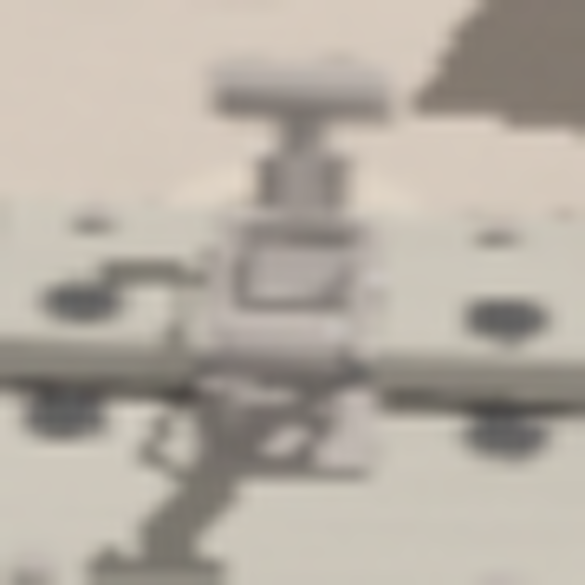

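Run:
```python
from h import *
P,e=two((250+233/13-.5,165+215/13-.5),(245+300/13-.5,190+90/13-.5)); print("grip",P,e,w2m(P))
P=on_z("top",250+233/13-.5,165+215/13-.5,.110); print("grip@z",P,w2m(P))
for z in (.105,.110,.114):
  P=on_z("top",250+668/13-.5,165+85/13-.5,z); print("tip@z",z,P,w2m(P))
from rig import env
s=env.observe(); R=s['tool_rot'];p=s['position']
z=R[:,2]; print("yaw turn",14.8-np.degrees(np.arctan2(z[1],z[0])))
```

```text
grip [ 0.48919314 -0.00556956  0.10932608] 0.0025882263155013697 [0.04403875 0.00057647 0.10932608]
grip@z [ 0.49031172 -0.00510341  0.11      ] [ 0.04420371 -0.00062407  0.11      ]
tip@z 0.105 [ 0.5223969  -0.11604662  0.105     ] [-0.07125482 -0.0033048   0.105     ]
tip@z 0.11 [ 0.52144025 -0.11542145  0.11      ] [-0.07040601 -0.00253959  0.11      ]
tip@z 0.114 [ 0.52067494 -0.11492131  0.114     ] [-0.06972697 -0.00192742  0.114     ]
yaw turn 84.18816296674103
```

Request:
{"method": "carry_out", "body": {"targets": [[[0.3,295,510,0,0,0,84.2],[0.3,295,510,0,0,0,84.2],[0.3,295,510,0,0,0,84.2],[0.3,295,510,0,0,0,84.2],[0.3,295,510,0,0,0,84.2],[0.3,295,510,0,0,0,84.2],[0.3,295,510,0,0,0,84.2],[0.3,295,510,0,0,0,84.2],[0.3,295,510,0,0,0,84.2],[0.3,295,510,0,0,0,84.2],[0.3,295,510,0,0,0,84.2],[0.3,295,510,0,0,0,84.2],[0.3,295,510,0,0,0,84.2],[0.3,295,510,0,0,0,84.2],[0.3,295,510,0,0,0,84.2],[0.3,295,510,0,0,0,84.2],[0.3,295,510,0,0,0,84.2],[0.3,295,510,0,0,0,84.2]]], "squeeze": 20}}

```text
time_s: 1.6
position: [0.4881, -0.0058, 0.2207]
tool_rot: [[0.254, -0.001, 0.967], [-0.967, -0.0, 0.254], [0.0, -1.0, -0.001]]
ft_force: [-0.0, 0.6, 0.1]
grip_width: 0.0598
```

Request:
{"method": "carry_out", "body": {"targets": [[[0.3,1,1,-38,0,0,0],[0.3,1,1,-74,0,0,0],[0.3,1,1,-74,0,0,0]]]}}

```text
time_s: 1.85
position: [0.4862, -0.0044, 0.1419]
tool_rot: [[0.253, -0.01, 0.967], [-0.967, 0.003, 0.253], [-0.005, -1.0, -0.009]]
ft_force: [-0.2, 0.3, -0.6]
grip_width: 0.0598
```

```bash
cat > snap.py <<'E'
import sys; from rig import get_image; import cv2,numpy as np
n,f,u0,u1,v0,v1,k=sys.argv[1],sys.argv[2],*map(int,sys.argv[3:8])
d=get_image(n); np.save(f+".npy",d["img"]); cv2.imwrite(f"pics/{f}.png",cv2.resize(d["img"][v0:v1,u0:u1,::-1],None,fx=k,fy=k,interpolation=cv2.INTER_CUBIC))
E
python3 snap.py side s1 225 315 170 250 7; python3 snap.py top t1 225 315 145 215 8
```

```text
(no output)
```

View pics/s1.png

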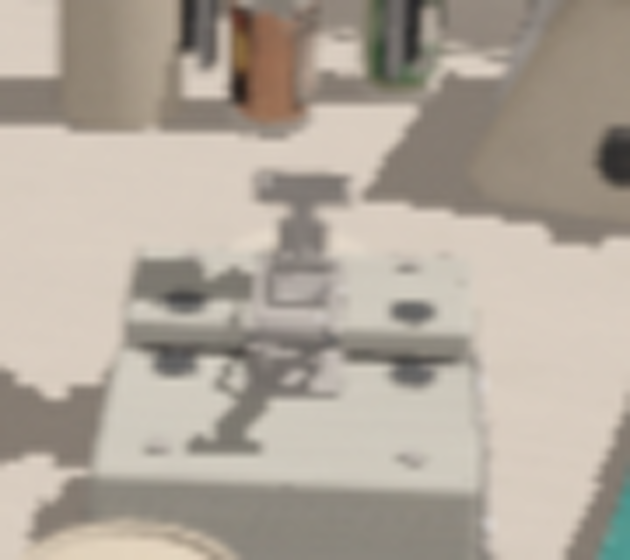

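View pics/t1.png

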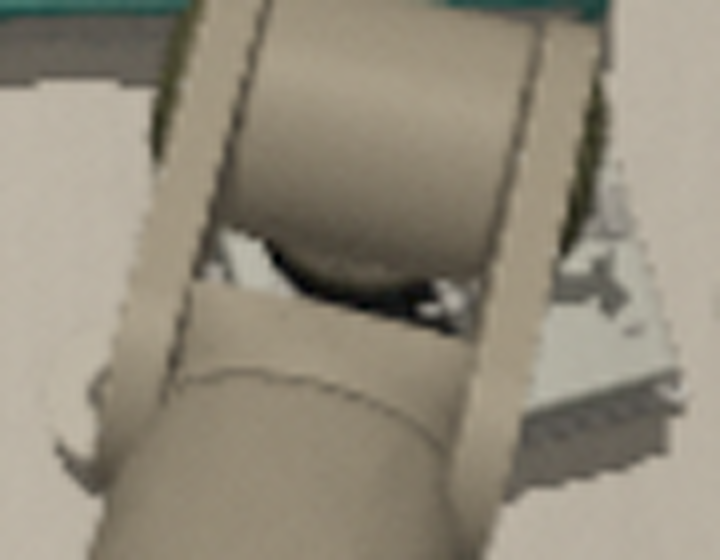

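Run:
```python
from h import *
from rig import env
s=env.observe(); p=s['position'];R=s['tool_rot']; print(s['time_s'],p,s['ft_force'])
for z in (-.03,.03):
  for y in (0,.01,.022): print(z,y,((proj("side",p+R@[0,y,z])-[225,170])*7).round())
```

```text
1.95 [ 0.48934187 -0.00482107  0.14730654] [ 0.1207635  -0.07424758  1.8114779 ]
-0.03 0 [222.  85.]
-0.03 0.01 [222. 111.]
-0.03 0.022 [222. 141.]
0.03 0 [388.  92.]
0.03 0.01 [387. 117.]
0.03 0.022 [386. 148.]
```

```bash
python3 snap.py side s2 210 330 120 230 6
```

```text
(no output)
```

View pics/s2.png

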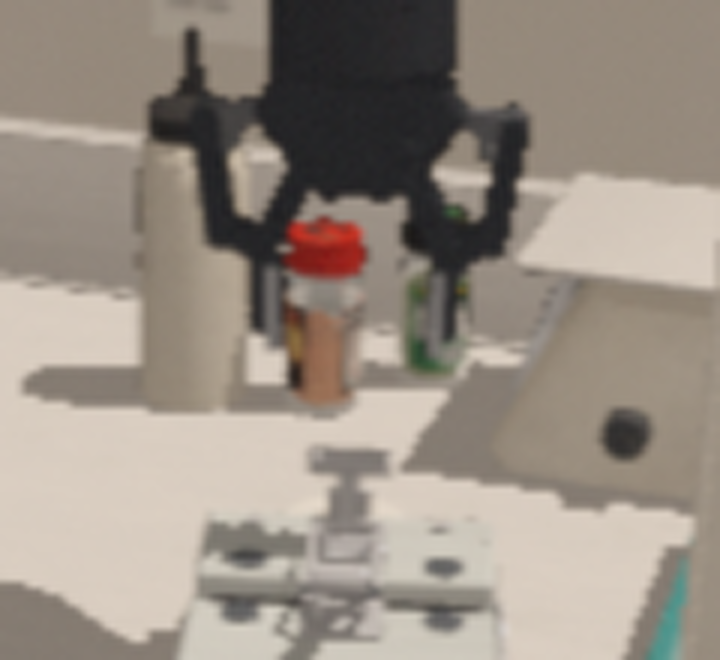

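Run:
```python
from h import *
import cv2
a=np.load("s2.npy")[:,:,::-1].copy()
from rig import env
s=env.observe(); p=s['position'];R=s['tool_rot']; print(p,s['q'],s['ft_force'],s['time_s'])
for y in (-.2,-.1,-.051,0,.022): 
    u=proj("side",p+R@[0,y,0]); print(y,u); cv2.circle(a,tuple(int(round(c)) for c in u),2,(0,0,255),-1)
for P in [(.3,-.1,0),(.3,-.2,0),(.3,-.3,0)]:pass
cv2.imwrite("pics/s2f.png",cv2.resize(a,None,fx=1.5,fy=1.5))
t=np.load("top0.npy")[:,:,::-1].copy()
u=proj("top",[.194,-.515,.221]); print(u,proj("top",[.194,-.515,.199]))
cv2.imwrite("pics/t0g.png",cv2.resize(t[300:384,330:450],None,fx=6,fy=6))
```

```text
[ 0.49021505 -0.00483386  0.14845441] [-1.44292274e+01  1.98697605e+01  9.05208614e+01 -6.31237592e-03
  6.95081239e+01 -2.91557819e+01] [-0.71101438 -0.03159282  0.37158647] 2.0
-0.2 [271.03579255 102.66233214]
-0.1 [269.93673633 144.26924575]
-0.051 [269.43343621 163.32265178]
0 [268.9320933  182.30196373]
0.022 [268.72254525 190.23481338]
[448.03240999 272.7829635 ] [444.40045293 272.31053657]
```

View pics/s2f.png

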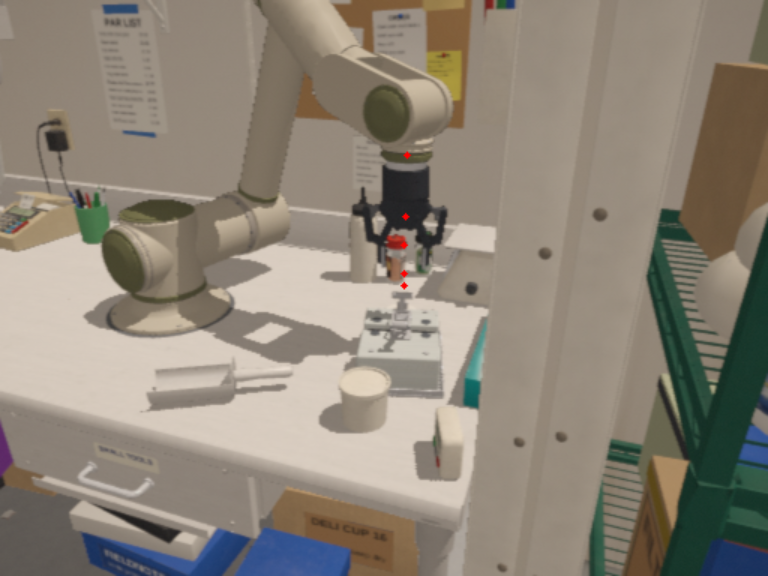

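View pics/t0g.png

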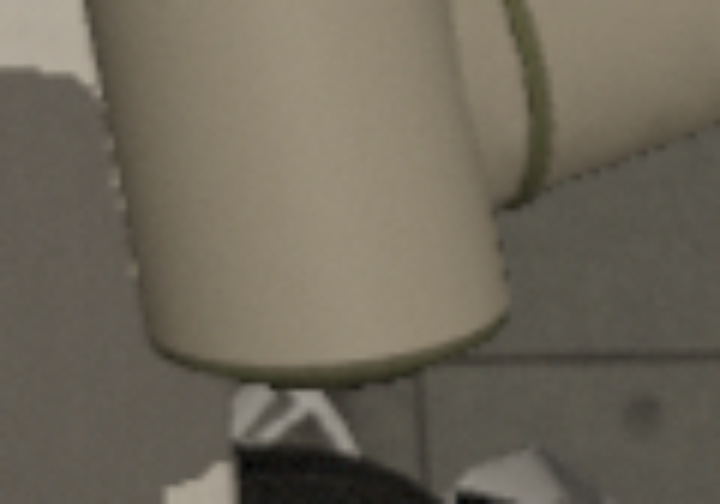

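Run:
```python
from h import *
print("base",proj("side",[0,0,0])*1.5,proj("top",[0,0,0])*1.5)
b=on_z("side",363/1.5,276/1.5,0); print("bottle base",b)
for h in (.105,.216): print(h,proj("side",b+[0,0,h])*1.5, proj("top",b+[0,0,h])*1.5)
b=on_z("side",396/1.5,279/1.5,0); print("red",b,proj("side",b+[0,0,.105])*1.5,proj("top",b+[0,0,.105])*1.5)
```

```text
base [172.72199066 306.58808876] [402.25868745 494.93189298]
bottle base [0.30724543 0.28291148 0.        ]
0.105 [362.83507251 233.3842758 ] [268.75851199 358.63751904]
0.216 [362.64819227 185.09616849] [258.29035779 357.45656142]
red [0.38501643 0.2931635  0.        ] [396.95597927 236.06956719] [264.26796709 322.52800642]
```

Column agrees with the reported TCP, but the gripper looks about 30 mm higher in the side picture than the report says. Going 20 mm lower is safe either way, since the fingers straddle the grip. I'll do that and compare again.

Request:
{"method": "carry_out", "body": {"targets": [[[0.3,0,0,-10,0,0,0],[0.3,0,0,-20,0,0,0],[0.3,0,0,-20,0,0,0],[0.3,0,0,-20,0,0,0]]]}}

```text
time_s: 2.33
position: [0.4903, -0.0042, 0.1285]
tool_rot: [[0.255, 0.002, 0.967], [-0.967, -0.001, 0.255], [0.001, -1.0, 0.002]]
ft_force: [0.2, 0.3, -0.2]
grip_width: 0.0597
```

```bash
python3 -c "
from rig import env; s=env.observe(); print(s['time_s'],s['position'],s['ft_force'])"; python3 snap.py side s3 210 330 120 230 6
```

```text
2.3333 [ 0.49033094 -0.00421932  0.12848784] [ 0.17968823  0.3002784  -0.21912666]
```

View pics/s3.png

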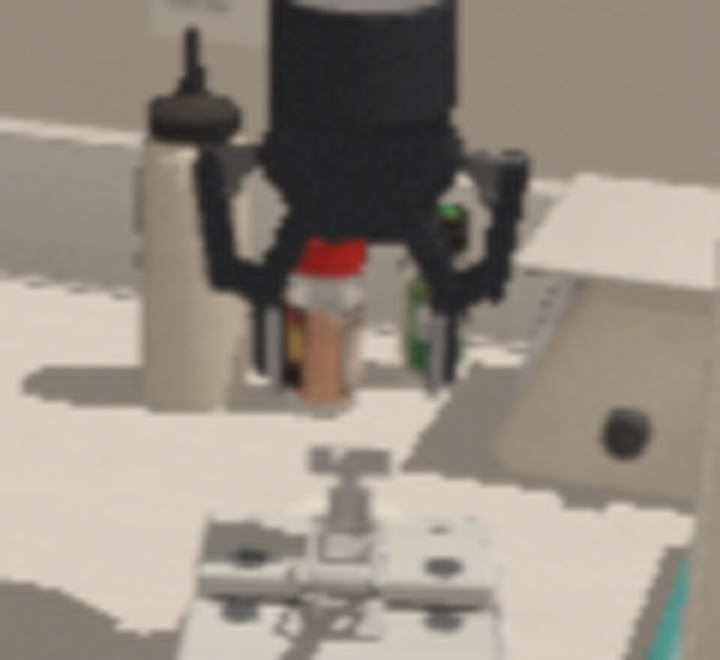

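Run:
```python
from h import *
import cv2
a=np.load("s3.npy")[:,:,::-1]
cv2.imwrite("pics/s3w.png",cv2.resize(a[150:280,150:310],None,fx=4.6,fy=4.6,interpolation=cv2.INTER_CUBIC))
g=np.array([.4895,-.005,.110])
s=on_z("top",250+250/13-.5,165+335/13-.5,.066); print("grip shadow",s,(s-g)/.044)
# lever tip shadow in top: (660,200)
t=m2w(-.0705,0,.109); s=on_z("top",250+662/13-.5,165+200/13-.5,.066); print((s-t)/(t[2]-.066))
```

```text
grip shadow [ 0.46609264 -0.01047932  0.066     ] [-0.5319854  -0.12453005 -1.        ]
[-0.45324077 -0.04988513 -1.        ]
```

View pics/s3w.png

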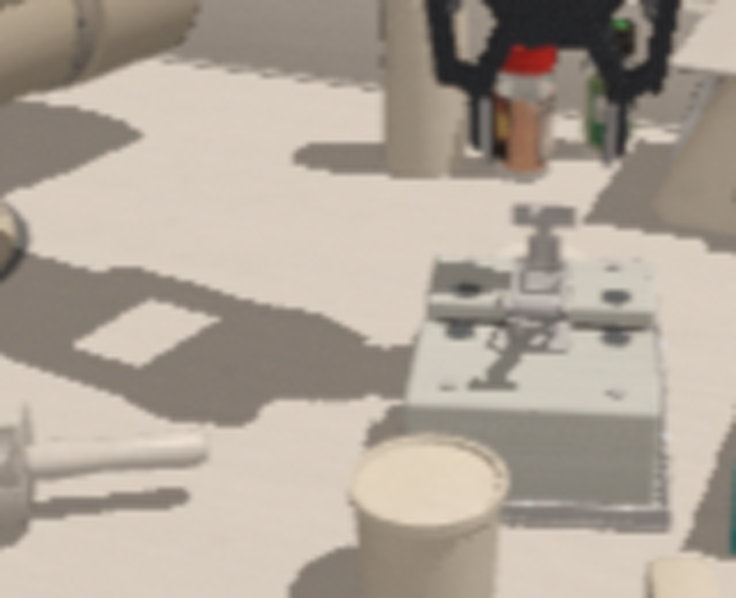

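Run:
```python
from h import *
k=lambda x,y:(210+x/6-.5,120+y/6-.5)
for p in [(310,540),(300,530),(205,575),(290,575),(230,590)]:
    P=on_z("side",*k(*p),.066); print(p,P.round(3),(w2m(P)*1e3).round())
L=np.array([-.5,-.09,-1])
for zt in (.1065,.115,.125,.14):
  for sgn,nm in ((1,"right(y-)"),(-1,"left")):
    for w in (.030,.044):
      for mx in (-.011,.011):
        tip=np.array([.4903,-.0042,0])-MY*sgn*w+MX*mx; tip[2]=zt
        S=tip+L*(zt-.066); u=proj("side",S); print(zt,nm,w,mx,(w2m(S)*1e3).round(),((u-[210,120])*6).round())
```

```text
(310, 540) [ 0.47  -0.001  0.066] [53. 18. 66.]
(300, 530) [0.463 0.006 0.066] [62. 23. 66.]
(205, 575) [ 0.438 -0.048  0.066] [16. 61. 66.]
(290, 575) [ 0.472 -0.035  0.066] [20. 25. 66.]
(230, 590) [ 0.453 -0.057  0.066] [ 4. 49. 66.]
0.1065 right(y-) 0.03 -0.011 [ 36. -10.  66.] [370. 558.]
0.1065 right(y-) 0.03 0.011 [ 58. -10.  66.] [372. 535.]
0.1065 right(y-) 0.044 -0.011 [ 36. -24.  66.] [403. 559.]
0.1065 right(y-) 0.044 0.011 [ 58. -24.  66.] [404. 536.]
0.1065 left 0.03 -0.011 [36. 50. 66.] [232. 552.]
0.1065 left 0.03 0.011 [58. 50. 66.] [237. 529.]
0.1065 left 0.044 -0.011 [36. 64. 66.] [200. 551.]
0.1065 left 0.044 0.011 [58. 64. 66.] [205. 528.]
0.115 right(y-) 0.03 -0.011 [36. -6. 66.] [360. 557.]
0.115 right(y-) 0.03 0.011 [58. -6. 66.] [362. 534.]
0.115 right(y-) 0.044 -0.011 [ 36. -20.  66.] [393. 558.]
0.115 right(y-) 0.044 0.011 [ 58. -20.  66.] [394. 535.]
0.115 left 0.03 -0.011 [36. 54. 66.] [222. 551.]
0.115 left 0.03 0.011 [58. 54. 66.] [227. 528.]
0.115 left 0.044 -0.011 [36. 68. 66.] [190. 550.]
0.115 left 0.044 0.011 [58. 68. 66.] [195. 527.]
0.125 right(y-) 0.03 -0.011 [36. -1. 66.] [349. 556.]
0.125 right(y-) 0.03 0.011 [58. -1. 66.] [351. 533.]
0.125 right(y-) 0.044 -0.011 [ 36. -15.  66.] [381. 558.]
0.125 right(y-) 0.044 0.011 [ 58. -15.  66.] [382. 534.]
0.125 left 0.03 -0.011 [36. 59. 66.] [211. 550.]
0.125 left 0.03 0.011 [58. 59. 66.] [216. 527.]
0.125 left 0.044 -0.011 [36. 73. 66.] [179. 549.]
0.125 left 0.044 0.011 [58. 73. 66.] [184. 526.]
0.14 right(y-) 0.03 -0.011 [37.  7. 66.] [331. 555.]
0.14 right(y-) 0.03 0.011 [59.  7. 66.] [334. 532.]
0.14 right(y-) 0.044 -0.011 [37. -7. 66.] [364. 556.]
0.14 right(y-) 0.044 0.011 [59. -7. 66.] [365. 533.]
0.14 left 0.03 -0.011 [37. 67. 66.] [194. 549.]
0.14 left 0.03 0.011 [59. 67. 66.] [199. 526.]
0.14 left 0.044 -0.011 [37. 81. 66.] [161. 548.]
0.14 left 0.044 0.011 [59. 81. 66.] [167. 525.]
```

Request:
{"method": "carry_out", "body": {"targets": [[[0.3,0,0,-8,0,0,0],[0.3,0,0,-16,0,0,0],[0.3,0,0,-20,0,0,0],[0.3,0,0,-20,0,0,0]]]}}

```text
time_s: 2.72
position: [0.4891, -0.0036, 0.1058]
tool_rot: [[0.256, -0.002, 0.967], [-0.967, 0.001, 0.256], [-0.001, -1.0, -0.002]]
ft_force: [-1.4, 0.5, -0.1]
grip_width: 0.06
```

```bash
python3 snap.py side s4 210 330 120 230 6
```

```text
(no output)
```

View pics/s4.png

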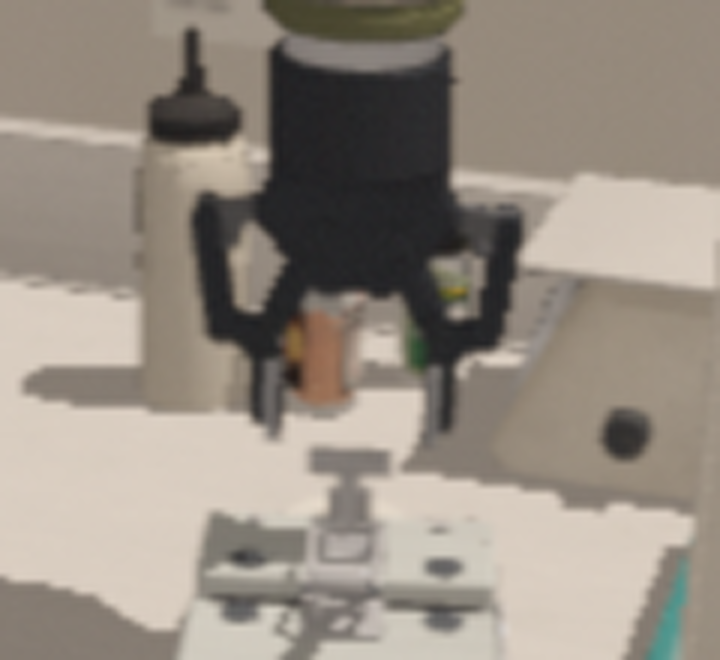

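Request:
{"method": "carry_out", "body": {"targets": [[[0.3,0,0,-4,0,0,0],[0.3,0,0,-8,0,0,0],[0.3,0,0,-10,0,0,0],[0.3,0,0,-10,0,0,0]]]}}

```text
time_s: 3.1
position: [0.4894, -0.0037, 0.0963]
tool_rot: [[0.256, -0.001, 0.967], [-0.967, 0.0, 0.256], [-0.0, -1.0, -0.001]]
ft_force: [0.5, 0.4, 0.5]
grip_width: 0.0598
```

Request:
{"method": "carry_out", "body": {"targets": [[[0.3,0,0,-2,0,0,0],[0.3,0,0,-4,0,0,0],[0.3,0,0,-5,0,0,0],[0.3,0,0,-5,0,0,0]]]}}

```text
time_s: 3.43
position: [0.4896, -0.0038, 0.0916]
tool_rot: [[0.256, -0.0, 0.967], [-0.967, 0.0, 0.256], [-0.0, -1.0, -0.0]]
ft_force: [-0.6, 0.4, 0.9]
grip_width: 0.0599
```

```bash
python3 snap.py side s5 210 330 120 230 6
```

```text
(no output)
```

View pics/s5.png

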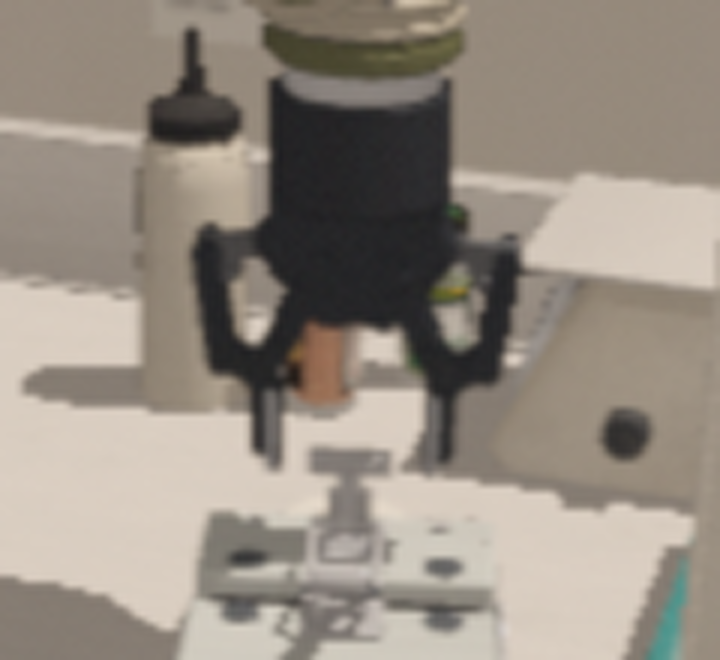

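Request:
{"method": "carry_out", "body": {"targets": [[[0.3,0,0,-2,0,0,0],[0.3,0,0,-4,0,0,0],[0.3,0,0,-5,0,0,0],[0.3,0,0,-5,0,0,0]]]}}

```text
time_s: 3.82
position: [0.4895, -0.0037, 0.0865]
tool_rot: [[0.256, -0.001, 0.967], [-0.967, 0.0, 0.256], [-0.0, -1.0, -0.0]]
ft_force: [0.7, 0.7, -0.1]
grip_width: 0.06
```

```bash
python3 snap.py side s6 230 310 170 230 9;python3 -c "
from rig import env; s=env.observe(); print(s['time_s'],s['position'],s['ft_force'],s['wrist_torque'])"
```

```text
3.8667 [ 0.48956971 -0.00375991  0.08666849] [-0.19211825  0.38227499 -0.29839895] [-0.0188273   0.01887639  0.02826037]
```

View pics/s6.png

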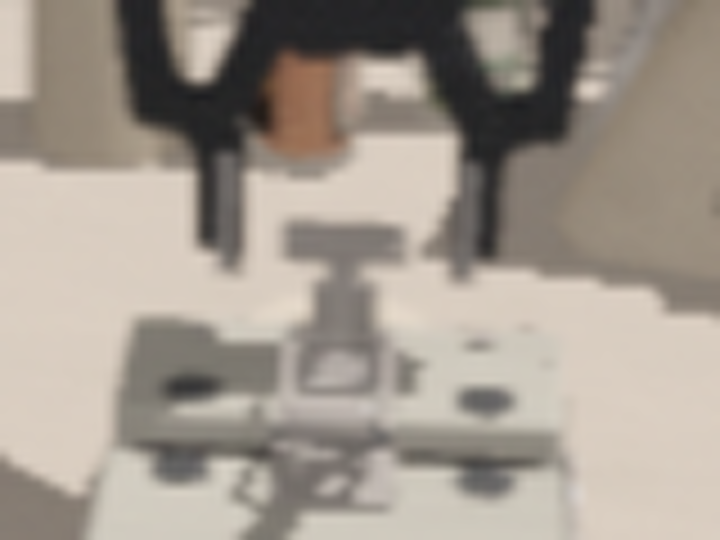

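Run:
```python
from h import *
import cv2
k=lambda x,y:(230+x/9-.5,170+y/9-.5)
for p in [(130,400),(165,405),(230,395),(275,390),(285,345),(215,345),(200,325)]:
    P=on_z("side",*k(*p),.066); print(p,(w2m(P)*1e3).round())
a=np.load("s6.npy")[:,:,::-1]
cv2.imwrite("pics/s6z.png",cv2.resize(a[195:235,240:300],None,fx=13,fy=13,interpolation=cv2.INTER_CUBIC))
```

```text
(130, 400) [24. 61. 66.]
(165, 405) [22. 51. 66.]
(230, 395) [30. 33. 66.]
(275, 390) [34. 20. 66.]
(285, 345) [63. 19. 66.]
(215, 345) [61. 39. 66.]
(200, 325) [73. 45. 66.]
```

View pics/s6z.png

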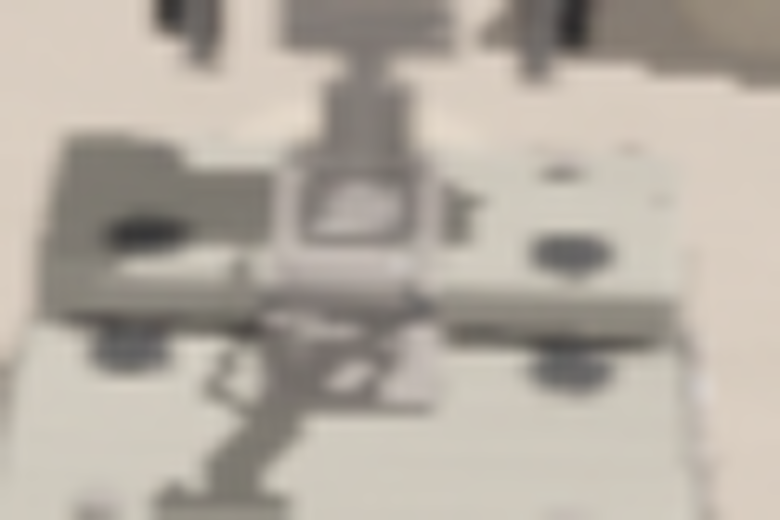

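Run:
```python
from h import *
for p in [(475,200),(470,240),(445,240),(445,185)]:
    P=on_z("side",240+p[0]/13-.5,195+p[1]/13-.5,.066); print(p,(w2m(P)*1e3).round())
L=np.array([-.5,-.09,-1]); print(L@MY,L@MX)
```

```text
(475, 200) [ 54. -21.  66.]
(470, 240) [ 37. -21.  66.]
(445, 240) [ 36. -16.  66.]
(445, 185) [ 60. -15.  66.]
0.5064018125164508 0.04070877399349385
```

The fingertip shadow on the keeper half falls at mould x≈45. Both it and the picture put the tips at z≈0.10, just under the grip's lower edge. So I trust the image for height; the reported z reads about 30 mm low. The pads now cover the grip, so I'll close on it.

Request:
{"method": "carry_out", "body": {"targets": [[[0.5,0,0,0,0,0,0],[0.6,0,0,0,0,0,0],[0.7,0,0,0,0,0,0],[0.8,0,0,0,0,0,0],[0.8,0,0,0,0,0,0],[0.8,0,0,0,0,0,0]]], "squeeze": 25}}

```text
time_s: 4.37
position: [0.4892, -0.0038, 0.0869]
tool_rot: [[0.256, -0.001, 0.967], [-0.967, -0.0, 0.256], [-0.0, -1.0, -0.001]]
ft_force: [-6.4, -1.0, 5.5]
grip_width: 0.0352
```

```bash
python3 snap.py side s7 230 310 170 230 9;python3 -c "
from rig import env; s=env.observe(); print(s['time_s'],s['position'],s['ft_force'],s['wrist_torque'])"
```

```text
4.4167 [ 0.48924899 -0.00380237  0.08691565] [-5.96244381 -1.28617844  5.42825317] [-0.2178953   0.84160987  0.04763878]
```

View pics/s7.png

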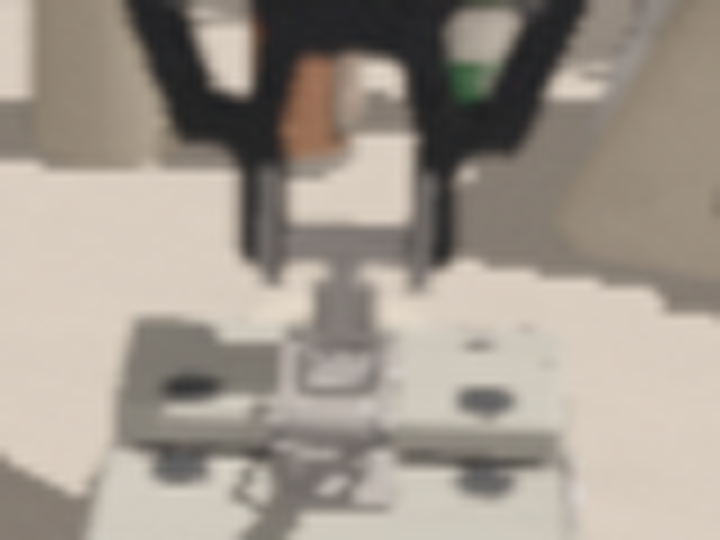

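```bash
cat >> h.py <<'E'
def inv(bx,bz):  # bar (mm mould) -> lever phi, bail angle, grip; branch lever<~2.4, max
    from scipy.optimize import brentq
    f=lambda ph: np.hypot(bx-(-12-20*np.cos(ph)), bz-(80+20*np.sin(ph)))-69.2
    g=np.linspace(0,2.4,241); r=[brentq(f,a,b) for a,b in zip(g,g[1:]) if f(a)*f(b)<0]
    out=[]
    for ph in r:
        px,pz=-12-20*np.cos(ph),80+20*np.sin(ph); a=np.arctan2(bz-pz,bx-px)
        out.append((ph,a,bx+6*np.cos(a)-26*np.sin(a),bz+6*np.sin(a)+26*np.cos(a)))
    return out
def fwd(gx,gz,ph0):
    from scipy.optimize import brentq
    D=np.hypot(75.2,26)
    f=lambda ph: np.hypot(gx-(-12-20*np.cos(ph)), gz-(80+20*np.sin(ph)))-D
    g=np.linspace(0,2.4,241); r=[brentq(f,a,b) for a,b in zip(g,g[1:]) if f(a)*f(b)<0]
    if not r: return None
    ph=min(r,key=lambda p:abs(p-ph0)); px,pz=-12-20*np.cos(ph),80+20*np.sin(ph)
    a=np.arctan2(gz-pz,gx-px)-np.arctan2(26,75.2)
    return ph,a,px+69.2*np.cos(a),pz+69.2*np.sin(a)
E
python3 - <<'E'
from h import *
from rig import env
p=env.observe()['position']; print((w2m(p)*1e3).round(1))
for bz in (84,74):
  for bx in range(37,61,2): print(bz,bx,[np.round(o,2) for o in inv(bx,bz)])
E
```

```text
[45.7  0.1 86.9]
84 37 []
84 39 [array([ 4.5000e-01, -7.0000e-02,  4.6720e+01,  1.0954e+02])]
84 41 [array([  0.67,  -0.12,  50.11, 109.08])]
84 43 [array([  0.84,  -0.16,  53.02, 108.73])]
84 45 [array([  0.99,  -0.18,  55.66, 108.46])]
84 47 [array([  1.12,  -0.2 ,  58.13, 108.25])]
84 49 [array([  1.24,  -0.22,  60.45, 108.1 ])]
84 51 [array([  1.35,  -0.23,  62.67, 108.  ])]
84 53 [array([  1.45,  -0.23,  64.8 , 107.93])]
84 55 [array([  1.55,  -0.23,  66.85, 107.91])]
84 57 [array([  1.65,  -0.23,  68.82, 107.92])]
84 59 [array([  1.75,  -0.23,  70.73, 107.97])]
74 37 [array([ 0.27, -0.17, 47.21, 98.65])]
74 39 [array([ 0.67, -0.27, 51.69, 97.47])]
74 41 [array([ 0.87, -0.31, 54.73, 96.88])]
74 43 [array([ 1.04, -0.34, 57.37, 96.48])]
74 45 [array([ 1.17, -0.36, 59.8 , 96.2 ])]
74 47 [array([ 1.3 , -0.37, 62.07, 96.02])]
74 49 [array([ 1.41, -0.38, 64.24, 95.9 ])]
74 51 [array([ 1.51, -0.38, 66.32, 95.85])]
74 53 [array([ 1.61, -0.38, 68.32, 95.85])]
74 55 [array([ 1.71, -0.38, 70.26, 95.89])]
74 57 [array([ 1.81, -0.38, 72.14, 95.97])]
74 59 [array([ 1.9 , -0.37, 73.96, 96.09])]
```

Grasped: the opening is 35 mm on the 36 mm grip, and the pads cover its ends. Next I'll lift slightly to relieve the preload and zero the readings.

Request:
{"method": "carry_out", "body": {"targets": [[[0.8,-1,0,1,0,0,0],[0.8,-1,0,2.5,0,0,0],[0.8,-1,0,4,0,0,0],[0.8,-1,0,4,0,0,0],[0.8,-1,0,4,0,0,0]]]}}

```text
time_s: 4.83
position: [0.4889, -0.0038, 0.0908]
tool_rot: [[0.256, 0.001, 0.967], [-0.967, -0.0, 0.256], [0.0, -1.0, 0.001]]
ft_force: [1.6, -1.5, -2.5]
grip_width: 0.035
```

```bash
cat > st.py <<'E'
from h import *
from rig import env
s=env.observe(); p=w2m(s['position'])*1e3; F=s['ft_force']
print("t",round(s['time_s'],2),"m",p.round(1),"F mould x,y,z",np.round([F@MX,F@MY,F[2]],1),"Tq",s['wrist_torque'].round(2),"w",round(s['grip_width'],4))
E
python3 st.py
```

```text
t 4.83 m [45.8  0.4 90.8] F mould x,y,z [-1.8 -1.2 -2.5] Tq [-0.33 -0.16  0.19] w 0.035
```

Request:
{"method": "carry_out", "body": {"targets": [[[0.8,-0.4,1.5,0,0,0,0],[0.8,-0.8,2.9,0,0,0,0],[0.8,-0.8,2.9,0,0,0,0],[0.8,-0.8,2.9,-1,0,0,0],[0.8,-0.8,2.9,-2,0,0,0],[0.8,-0.8,2.9,-2,0,0,0]]]}}

```text
time_s: 5.33
position: [0.488, -0.0005, 0.0888]
tool_rot: [[0.256, 0.0, 0.967], [-0.967, 0.001, 0.256], [-0.0, -1.0, 0.001]]
ft_force: [1.5, 0.6, 0.6]
grip_width: 0.0351
```

```bash
python3 st.py
```

```text
t 5.33 m [49.2  0.5 88.8] F mould x,y,z [ 0.2 -1.6  0.6] Tq [-0.01 -0.27  0.19] w 0.0351
```

Request:
{"method": "carry_out", "body": {"targets": [[[0.8,0,0,-1,0,0,0],[0.8,0,0,-1,0,0,0]]]}}

```text
time_s: 5.5
position: [0.488, -0.0008, 0.0878]
tool_rot: [[0.256, 0.001, 0.967], [-0.967, 0.0, 0.256], [0.0, -1.0, 0.001]]
ft_force: [2.1, -0.1, 0.9]
grip_width: 0.0352
```

```bash
python3 st.py
```

```text
t 5.5 m [49.   0.5 87.8] F mould x,y,z [-0.6 -2.   0.9] Tq [-0.11 -0.39  0.19] w 0.0352
```

Request:
{"method": "carry_out", "body": {"targets": [[[0.8,0,0,-1,0,0,0],[0.8,0,0,-1,0,0,0]]]}}

```text
time_s: 5.67
position: [0.488, -0.0009, 0.0869]
tool_rot: [[0.256, 0.001, 0.967], [-0.967, -0.0, 0.256], [0.0, -1.0, 0.0]]
ft_force: [2.5, 0.7, 1.6]
grip_width: 0.0354
```

```bash
python3 st.py
```

```text
t 5.67 m [48.8  0.5 86.9] F mould x,y,z [ 0.1 -2.6  1.6] Tq [-0.2  -0.41  0.22] w 0.0354
```

Request:
{"method": "carry_out", "body": {"targets": [[[0.8,0,0,-1,0,0,0],[0.8,0,0,-1,0,0,0]]]}}

```text
time_s: 5.83
position: [0.4881, -0.0009, 0.0865]
tool_rot: [[0.256, 0.001, 0.967], [-0.967, -0.0, 0.256], [0.0, -1.0, 0.001]]
ft_force: [-0.1, 0.7, 9.5]
grip_width: 0.0355
```

```bash
python3 st.py
```

```text
t 5.83 m [48.8  0.4 86.5] F mould x,y,z [ 0.7 -0.1  9.5] Tq [-0.01 -0.09  0.2 ] w 0.0355
```

Request:
{"method": "carry_out", "body": {"targets": [[[0.8,0,0,0.5,0,0,0],[0.8,-0.3,1.2,0.5,0,0,0],[0.8,-0.6,2.4,0.4,0,0,0],[0.8,-0.6,2.4,0.4,0,0,0]]]}}

```text
time_s: 6.17
position: [0.4877, 0.0007, 0.0865]
tool_rot: [[0.256, 0.001, 0.967], [-0.967, -0.002, 0.256], [0.002, -1.0, 0.001]]
ft_force: [1.7, -4.7, 3.5]
grip_width: 0.0346
```

```bash
python3 st.py
```

```text
t 6.17 m [50.5  0.4 86.5] F mould x,y,z [-5.  -0.5  3.5] Tq [-1.01 -0.32  0.08] w 0.0346
```

Request:
{"method": "carry_out", "body": {"targets": [[[0.8,-0.3,1.2,0,0,0,0],[0.8,-0.6,2.4,-0.2,0,0,0],[0.8,-0.6,2.4,-0.2,0,0,0]]]}}

```text
time_s: 6.42
position: [0.487, 0.0032, 0.0862]
tool_rot: [[0.255, 0.001, 0.967], [-0.967, -0.002, 0.255], [0.002, -1.0, 0.0]]
ft_force: [1.8, -5.1, 2.3]
grip_width: 0.0351
```

```bash
python3 st.py
```

```text
t 6.42 m [53.1  0.5 86.2] F mould x,y,z [-5.4 -0.4  2.3] Tq [-0.97 -0.3   0.04] w 0.0351
```

```bash
python3 snap.py side s8 230 310 170 230 9;python3 st.py
```

```text
t 6.47 m [53.   0.5 86.2] F mould x,y,z [-5.3 -0.3  3.2] Tq [-0.94 -0.28  0.11] w 0.0351
```

View pics/s8.png

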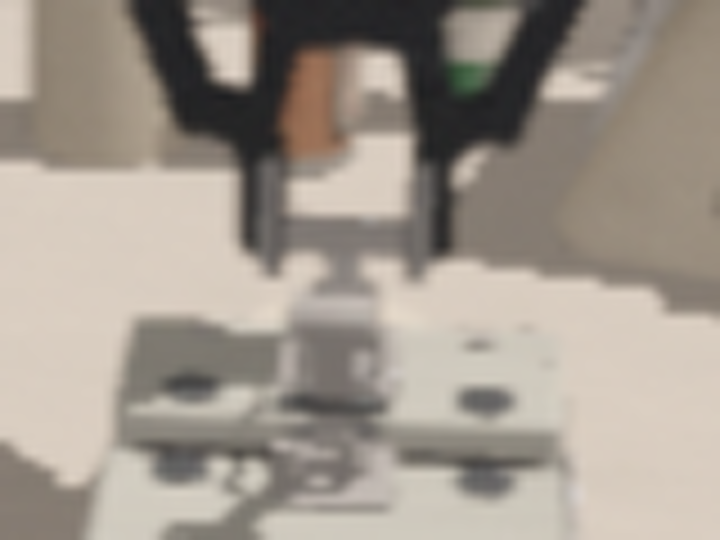

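The keeper half hasn't moved (rear edge still at row ~320), the lever is rising, and the grip is held. I'll keep sliding.

Request:
{"method": "carry_out", "body": {"targets": [[[0.8,-0.3,1,-0.1,0,0,0],[0.8,-0.5,2,-0.2,0,0,0],[0.8,-0.5,2,-0.2,0,0,0]]]}}

```text
time_s: 6.72
position: [0.4864, 0.0052, 0.086]
tool_rot: [[0.255, 0.001, 0.967], [-0.967, -0.001, 0.255], [0.002, -1.0, 0.0]]
ft_force: [1.5, -4.7, 3.3]
grip_width: 0.0351
```

```bash
python3 st.py
```

```text
t 6.72 m [55.2  0.5 86. ] F mould x,y,z [-4.9 -0.3  3.3] Tq [-0.93 -0.29  0.07] w 0.0351
```

Request:
{"method": "carry_out", "body": {"targets": [[[0.8,-0.3,1,-0.1,0,0,0],[0.8,-0.5,2,-0.2,0,0,0],[0.8,-0.5,2,-0.2,0,0,0]]]}}

```text
time_s: 6.97
position: [0.4859, 0.0073, 0.0857]
tool_rot: [[0.255, 0.001, 0.967], [-0.967, -0.001, 0.255], [0.001, -1.0, 0.0]]
ft_force: [1.6, -4.7, 3.3]
grip_width: 0.0349
```

```bash
python3 st.py
```

```text
t 6.97 m [57.3  0.5 85.7] F mould x,y,z [-5.  -0.4  3.3] Tq [-0.9  -0.27 -0.  ] w 0.0349
```

Request:
{"method": "carry_out", "body": {"targets": [[[0.8,-0.3,1,-0.1,0,0,0],[0.8,-0.5,2,-0.1,0,0,0],[0.8,-0.5,2,-0.1,0,0,0]]]}}

```text
time_s: 7.22
position: [0.4853, 0.0095, 0.0856]
tool_rot: [[0.255, 0.0, 0.967], [-0.967, -0.001, 0.255], [0.001, -1.0, 0.0]]
ft_force: [1.3, -4.0, 3.9]
grip_width: 0.0351
```

```bash
python3 st.py
```

```text
t 7.22 m [59.6  0.5 85.6] F mould x,y,z [-4.2 -0.3  3.9] Tq [-0.89 -0.21 -0.02] w 0.0351
```

Request:
{"method": "carry_out", "body": {"targets": [[[0.8,-0.3,1,-0.1,0,0,0],[0.8,-0.5,2,-0.1,0,0,0],[0.8,-0.5,2,-0.1,0,0,0]]]}}

```text
time_s: 7.47
position: [0.4847, 0.0117, 0.0855]
tool_rot: [[0.256, 0.0, 0.967], [-0.967, -0.0, 0.256], [0.0, -1.0, -0.0]]
ft_force: [1.6, -4.3, 2.8]
grip_width: 0.0351
```

```bash
python3 st.py
```

```text
t 7.47 m [61.9  0.5 85.5] F mould x,y,z [-4.6 -0.5  2.8] Tq [-0.81 -0.21 -0.02] w 0.0351
```

Request:
{"method": "carry_out", "body": {"targets": [[[0.8,-0.3,1,0,0,0,0],[0.8,-0.5,2,-0.1,0,0,0],[0.8,-0.5,2,-0.1,0,0,0]]]}}

```text
time_s: 7.72
position: [0.4839, 0.0143, 0.0852]
tool_rot: [[0.256, -0.001, 0.967], [-0.967, 0.001, 0.256], [-0.001, -1.0, -0.0]]
ft_force: [1.2, -2.9, 2.0]
grip_width: 0.0352
```

```bash
python3 st.py
```

```text
t 7.72 m [64.6  0.6 85.2] F mould x,y,z [-3.1 -0.4  2. ] Tq [-0.5  -0.21  0.02] w 0.0352
```

Request:
{"method": "carry_out", "body": {"targets": [[[0.8,-0.3,1,0,0,0,0],[0.8,-0.5,2,0,0,0,0],[0.8,-0.5,2,0,0,0,0]]]}}

```text
time_s: 7.97
position: [0.4834, 0.0163, 0.0852]
tool_rot: [[0.256, -0.001, 0.967], [-0.967, 0.0, 0.256], [-0.001, -1.0, -0.001]]
ft_force: [0.8, -1.3, 1.0]
grip_width: 0.0352
```

```bash
python3 st.py
```

```text
t 7.97 m [66.7  0.6 85.2] F mould x,y,z [-1.4 -0.4  1. ] Tq [-0.31 -0.11  0.  ] w 0.0352
```

Request:
{"method": "carry_out", "body": {"targets": [[[0.8,0,0,-0.7,0,0,0],[0.8,0,0,-1.4,0,0,0],[0.8,0,0,-1.4,0,0,0]]]}}

```text
time_s: 8.22
position: [0.4833, 0.0164, 0.0837]
tool_rot: [[0.256, -0.001, 0.967], [-0.967, 0.001, 0.256], [-0.001, -1.0, -0.0]]
ft_force: [-0.1, 2.9, 1.6]
grip_width: 0.0349
```

```bash
python3 st.py
```

```text
t 8.22 m [66.8  0.6 83.7] F mould x,y,z [ 2.8 -0.6  1.6] Tq [ 0.22 -0.11  0.06] w 0.0349
```

Run:
```python
from h import *
for gx,gz in [(64.6,107.9),(66.7,107.9),(66.8,106.4)]: print(np.round(fwd(gx,gz,1.5),2))
for bx in (53,54,55):
  for bz in (84,82,80,78,76,74): print(bx,bz,np.round(inv(bx,bz),2))
```

```text
[ 1.44 -0.23 52.8  83.97]
[ 1.55 -0.23 54.85 83.99]
[ 1.55 -0.25 54.5  82.72]
53 84 [[  1.45  -0.23  64.8  107.93]]
53 82 [[  1.48  -0.26  65.53 105.56]]
53 80 [[  1.51  -0.29  66.24 103.16]]
53 78 [[  1.54  -0.32  66.95 100.75]]
53 76 [[ 1.58 -0.35 67.64 98.31]]
53 74 [[ 1.61 -0.38 68.32 95.85]]
54 84 [[  1.5   -0.23  65.83 107.92]]
54 82 [[  1.53  -0.26  66.55 105.55]]
54 80 [[  1.56  -0.29  67.26 103.16]]
54 78 [[  1.59  -0.32  67.95 100.74]]
54 76 [[ 1.63 -0.35 68.63 98.31]]
54 74 [[ 1.66 -0.38 69.3  95.86]]
55 84 [[  1.55  -0.23  66.85 107.91]]
55 82 [[  1.58  -0.26  67.56 105.54]]
55 80 [[  1.61  -0.29  68.25 103.16]]
55 78 [[  1.64  -0.32  68.94 100.75]]
55 76 [[ 1.67 -0.35 69.61 98.33]]
55 74 [[ 1.71 -0.38 70.26 95.89]]
```

Request:
{"method": "carry_out", "body": {"targets": [[[0.8,-0.2,0.8,-0.8,0,0,0],[0.8,-0.3,1.2,-1.6,0,0,0],[0.8,-0.3,1.2,-2.4,0,0,0],[0.8,-0.3,1.2,-2.4,0,0,0]]]}}

```text
time_s: 8.55
position: [0.4832, 0.0171, 0.0813]
tool_rot: [[0.256, -0.0, 0.967], [-0.967, -0.0, 0.256], [-0.0, -1.0, -0.0]]
ft_force: [-0.0, -1.1, 1.8]
grip_width: 0.0355
```

```bash
python3 st.py
```

```text
t 8.55 m [67.5  0.5 81.3] F mould x,y,z [-1.   0.3  1.8] Tq [-0.32 -0.04 -0.03] w 0.0355
```

Request:
{"method": "carry_out", "body": {"targets": [[[0.8,-0.1,0.3,-1.2,0,0,0],[0.8,-0.2,0.7,-2.4,0,0,0],[0.8,-0.2,0.7,-2.4,0,0,0]]]}}

```text
time_s: 8.8
position: [0.4831, 0.0178, 0.0789]
tool_rot: [[0.256, -0.0, 0.967], [-0.967, -0.0, 0.256], [0.0, -1.0, -0.0]]
ft_force: [-0.6, -1.8, 2.7]
grip_width: 0.0348
```

```bash
python3 st.py
```

```text
t 8.8 m [68.2  0.5 78.9] F mould x,y,z [-1.6  1.1  2.7] Tq [-0.42  0.   -0.01] w 0.0348
```

Request:
{"method": "carry_out", "body": {"targets": [[[0.8,-0.1,0.3,-1.2,0,0,0],[0.8,-0.2,0.7,-2.4,0,0,0],[0.8,-0.2,0.7,-2.4,0,0,0]]]}}

```text
time_s: 9.05
position: [0.4829, 0.0186, 0.0765]
tool_rot: [[0.256, -0.0, 0.967], [-0.967, 0.0, 0.256], [-0.0, -1.0, -0.0]]
ft_force: [-0.5, -1.7, 1.3]
grip_width: 0.0351
```

```bash
python3 st.py
```

```text
t 9.05 m [69.   0.5 76.5] F mould x,y,z [-1.5  0.9  1.3] Tq [-0.36 -0.02 -0.02] w 0.0351
```

Request:
{"method": "carry_out", "body": {"targets": [[[0.8,-0.1,0.3,-1.2,0,0,0],[0.8,-0.2,0.6,-2.2,0,0,0],[0.8,-0.2,0.6,-2.2,0,0,0]]]}}

```text
time_s: 9.3
position: [0.4827, 0.0192, 0.0743]
tool_rot: [[0.256, -0.0, 0.967], [-0.967, 0.0, 0.256], [-0.0, -1.0, -0.0]]
ft_force: [-0.6, -1.1, 1.6]
grip_width: 0.0355
```

```bash
python3 st.py
```

```text
t 9.3 m [69.7  0.5 74.3] F mould x,y,z [-0.9  0.9  1.6] Tq [-0.34  0.    0.02] w 0.0355
```

Request:
{"method": "carry_out", "body": {"targets": [[[0.8,-0.1,0.3,-0.8,0,0,0],[0.8,-0.1,0.3,-0.8,0,0,0]]]}}

```text
time_s: 9.47
position: [0.4826, 0.0195, 0.0736]
tool_rot: [[0.256, 0.0, 0.967], [-0.967, 0.0, 0.256], [-0.0, -1.0, 0.0]]
ft_force: [-0.3, -1.6, 1.8]
grip_width: 0.0352
```

```bash
python3 st.py
```

```text
t 9.47 m [69.9  0.5 73.6] F mould x,y,z [-1.5  0.7  1.8] Tq [-0.44  0.02 -0.06] w 0.0352
```

Request:
{"method": "carry_out", "body": {"targets": [[[0.8,-0.1,0.2,-0.7,0,0,0],[0.8,-0.1,0.2,-0.7,0,0,0]]]}}

```text
time_s: 9.63
position: [0.4826, 0.0196, 0.0731]
tool_rot: [[0.256, 0.0, 0.967], [-0.967, -0.0, 0.256], [0.0, -1.0, 0.0]]
ft_force: [-0.1, -1.6, 3.2]
grip_width: 0.035
```

```bash
python3 st.py; python3 snap.py side s9 230 310 170 230 9
```

```text
t 9.63 m [70.1  0.5 73.1] F mould x,y,z [-1.5  0.5  3.2] Tq [-0.41 -0.    0.05] w 0.035
```

View pics/s9.png

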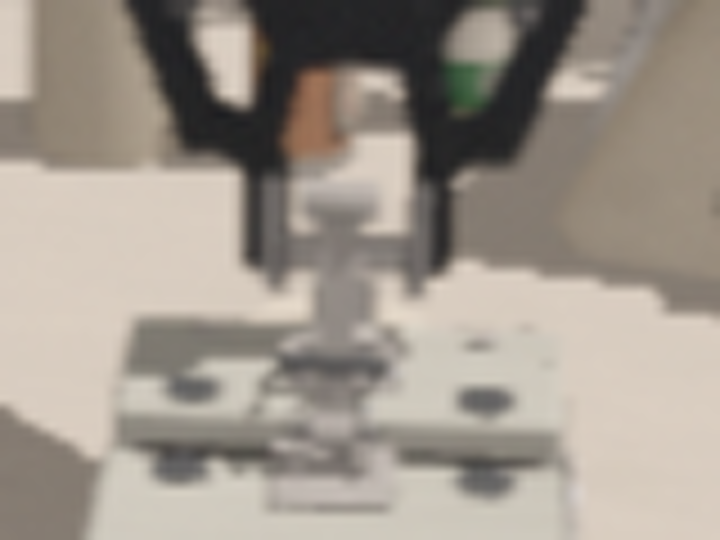

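Request:
{"method": "carry_out", "body": {"targets": [[[0.8,0,0.1,-0.6,0,0,0],[0.8,0,0.1,-0.6,0,0,0]]]}}

```text
time_s: 9.85
position: [0.4827, 0.0197, 0.0728]
tool_rot: [[0.256, 0.001, 0.967], [-0.967, -0.0, 0.256], [0.0, -1.0, 0.001]]
ft_force: [-1.2, -1.6, 8.4]
grip_width: 0.0349
```

```bash
python3 st.py
```

```text
t 9.85 m [70.2  0.4 72.8] F mould x,y,z [-1.2  1.6  8.4] Tq [-0.38  0.24 -0.05] w 0.0349
```

Bar seated: the lip-to-floor drop is about 12.3 mm at the grip against 12.0 from the linkage model, and floor contact is firm at 8 N. I'll ease off, release and check that it stays.

Request:
{"method": "carry_out", "body": {"targets": [[[0.8,0,0,0.5,0,0,0],[0.6,0,0,0.5,0,0,0],[0.45,0,0,0.5,0,0,0],[0.3,0,0,0.5,0,0,0],[0.3,0,0,0.5,0,0,0],[0.3,0,0,0.5,0,0,0]]]}}

```text
time_s: 10.35
position: [0.4824, 0.0199, 0.0727]
tool_rot: [[0.256, -0.001, 0.967], [-0.967, 0.0, 0.256], [-0.0, -1.0, -0.001]]
ft_force: [-0.4, -0.1, 0.3]
grip_width: 0.0597
```

```bash
python3 st.py; python3 snap.py side s10 230 310 170 230 9
```

```text
t 10.35 m [70.4  0.7 72.7] F mould x,y,z [-0.   0.4  0.3] Tq [ 0.01 -0.   -0.01] w 0.0597
```

View pics/s10.png

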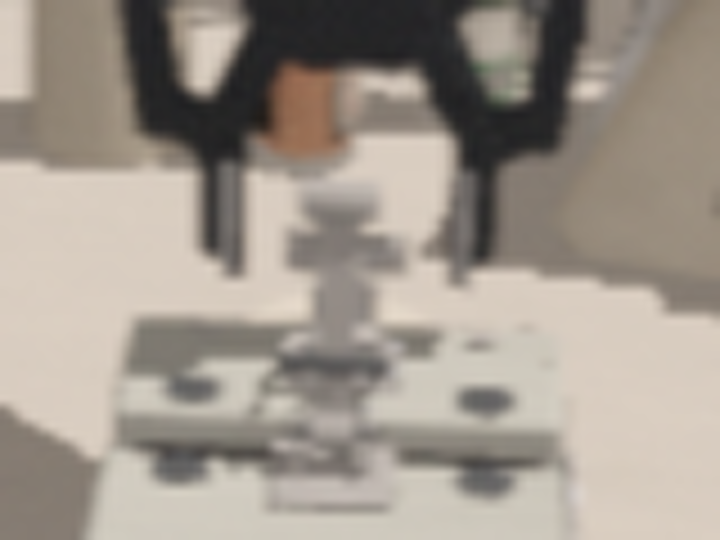

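The bail stayed put when released: grip at (345,250), roller at (342,203). I'll raise clear, close the fingers and tilt the tool 45° towards the latch side, to push the roller over with the fingertips.

Request:
{"method": "carry_out", "body": {"targets": [[[0.3,0,0,30,0,0,0],[0.3,0,0,65,0,0,0],[0.3,0,0,100,0,0,0],[1,0,0,130,0,0,0],[1,0,0,130,-6.2,-1.6,0],[1,0,0,130,-12.4,-3.3,0],[1,0,0,130,-18.6,-4.9,0],[1,0,0,130,-24.9,-6.6,0],[1,0,0,130,-31.1,-8.2,0],[1,0,0,130,-37.3,-9.9,0],[1,0,0,130,-43.5,-11.5,0],[1,0,0,130,-43.5,-11.5,0],[1,0,0,130,-43.5,-11.5,0]]], "squeeze": 20}}

```text
time_s: 11.48
position: [0.4823, 0.0206, 0.2021]
tool_rot: [[0.184, 0.18, 0.966], [-0.685, -0.682, 0.257], [0.705, -0.709, -0.002]]
ft_force: [-0.6, -0.1, 0.2]
grip_width: -0.0001
```

```bash
python3 st.py; python3 snap.py side s11 210 330 120 230 6;  python3 snap.py top t11 200 320 110 210 6; python3 -c "
from h import *
from rig import env
s=env.observe(); p=s['position'];R=s['tool_rot'];print(s['q'].round(1),R.round(3))
for y in (-.08,-.03,-.005,0,.022): print(y,((proj('side',p+R@[0,y,0])-[210,120])*6).round(),((proj('top',p+R@[0,y,0])-[200,110])*6).round())
d=np.array([0,0,.027])
for y in (-.05,0,.022): print('H2',y,((proj('side',p+R@[0,y,0]+d)-[210,120])*6).round(),((proj('top',p+R@[0,y,0]+d)-[200,110])*6).round())
"
```

```text
t 11.48 m [ 71.1   0.5 202.1] F mould x,y,z [0.1 0.6 0.2] Tq [0.25 0.07 0.01] w -0.0001
[ 10.8  20.6  94.1 -48.4  70.1  15.4] [[ 0.18   0.18   0.967]
 [-0.686 -0.682  0.255]
 [ 0.705 -0.709  0.001]]
-0.08 [365.  65.] [252. 423.]
-0.03 [360. 167.] [322. 415.]
-0.005 [358. 220.] [356. 412.]
0 [357. 231.] [363. 411.]
0.022 [355. 278.] [391. 408.]
H2 -0.05 [364.  64.] [294. 409.]
H2 0 [359. 170.] [364. 402.]
H2 0.022 [357. 217.] [393. 399.]
```

View pics/s11.png

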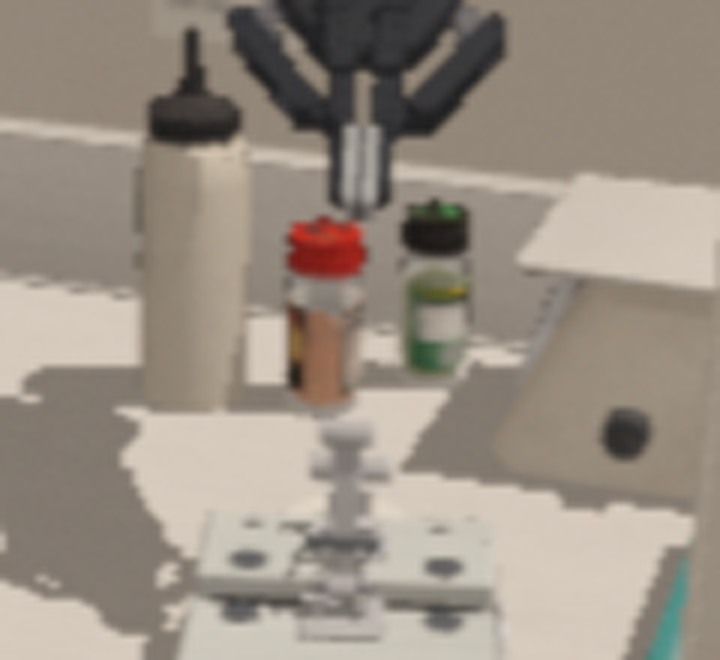

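View pics/t11.png

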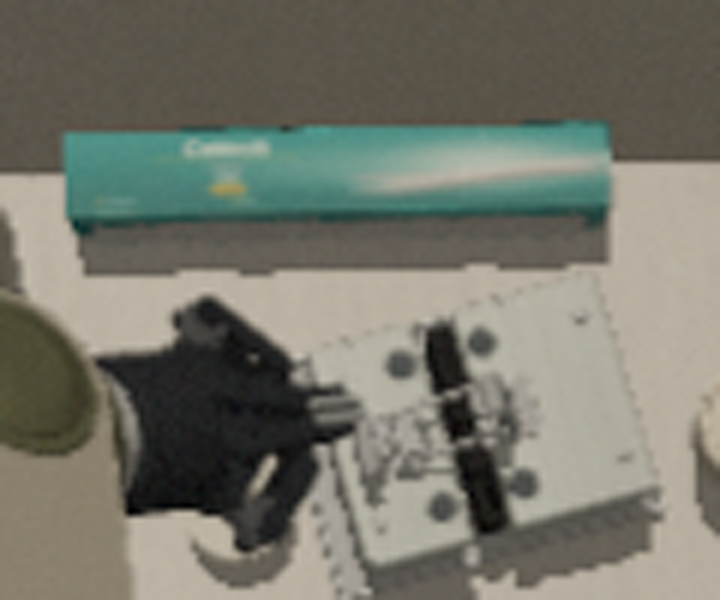

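Run:
```python
from h import *
from rig import env
s=env.observe(); p=s['position'];R=s['tool_rot']
P,e=two((200+356/6-.5,110+405/6-.5),(210+358/6-.5,120+213/6-.5)); print((w2m(P)*1e3).round(1),e,"rel tool",((R.T@(P-p))*1e3).round(1))
# roller
for q in [(349,437)]:
  P=two((200+372/6-.5,110+430/6-.5),(210+q[0]/6-.5,120+q[1]/6-.5)); print((w2m(P[0])*1e3).round(1),P[1])
o,d=ray("side",210+347/6-.5,120+437/6-.5)
for x in (-10,-4,0,4): # point on ray at mould x
  t=((x/1e3)-(o-O)@MX)/(d@MX); print(x,(w2m(o+d*t)*1e3).round(1))
```

```text
[ 73.6  -1.2 211.7] 0.0056820577821536395 rel tool [ 3.4 -8.6  1.5]
[ 62.8  -1.3 112.8] 0.007576099779556395
-10 [-10.    1.  145.3]
-4 [ -4.    1.2 142.6]
0 [ -0.    1.4 140.8]
4 [  4.    1.5 138.9]
```

The tilted tip triangulates to about 7 mm behind the reported TCP along the tool axis. So the offset is along the tool, and contact comes where TCP ≈ roller centre. I'll approach to about 20 mm short of the roller.

Request:
{"method": "carry_out", "body": {"targets": [[[1,4,-15,-11,-43.5,-11.5,0],[1,8,-29,-22,-43.5,-11.5,0],[1,12,-44,-33,-43.5,-11.5,0],[1,15,-58,-43,-43.5,-11.5,0],[1,15,-58,-43,-43.5,-11.5,0]]]}}

```text
time_s: 12.0
position: [0.4909, -0.0205, 0.1602]
tool_rot: [[0.048, 0.207, 0.977], [-0.179, -0.961, 0.212], [0.983, -0.185, -0.009]]
ft_force: [0.8, 0.2, -0.5]
grip_width: -0.0001
```

```bash
python3 st.py; python3 snap.py side s12 230 310 160 220 9
```

```text
t 12.0 m [ 29.2   2.7 160.2] F mould x,y,z [-0.  -0.8 -0.5] Tq [0.47 0.08 0.01] w -0.0001
```

View pics/s12.png

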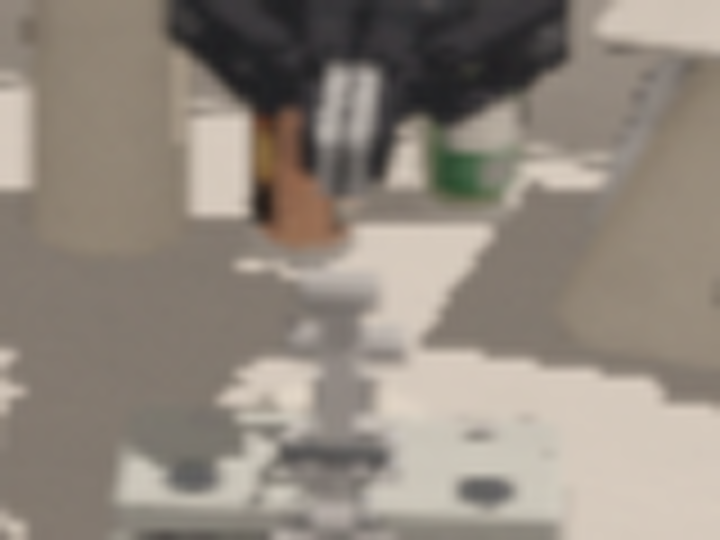

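I repeated the turn by mistake: turns are relative to each call, so the tool over-tilted to about 79°. It's still clear of everything. I'll check the settled pose and turn back.

Request:
{"method": "carry_out", "body": {"targets": [[[1,0,0,0,0,0,0],[1,0,0,0,0,0,0]]]}}

```text
time_s: 12.22
position: [0.4942, -0.0164, 0.1633]
tool_rot: [[0.047, 0.22, 0.974], [-0.181, -0.957, 0.225], [0.982, -0.186, -0.005]]
ft_force: [-0.4, -0.6, 0.7]
grip_width: -0.0
```

```bash
python3 st.py; python3 -c "
from h import *
from rig import env
from scipy.spatial.transform import Rotation as Ro
s=env.observe();R=s['tool_rot'];print(s['q'].round(1));print(R.round(3))
d=R[:,1]; print('tilt',np.degrees(np.arccos(-d[2])), d@MX,d@MY)
def T(th):
    # target: y=dir, z=-MY side as current sign
    dr=-MX*np.sin(th)+np.array([0,0,-1])*np.cos(th); z=-MY; x=np.cross(dr,z); return np.c_[x,dr,z]
for t in (45,50): print(t,(Ro.from_matrix(T(np.radians(t))@R.T).as_rotvec(degrees=True)).round(1))
"
```

```text
t 12.22 m [ 32.3  -1.5 163.3] F mould x,y,z [-0.5  0.6  0.7] Tq [0.44 0.12 0.03] w -0.0
[ 15.2  38.8 101.2 -81.3  83.2  49.5]
[[ 0.047  0.22   0.974]
 [-0.181 -0.957  0.225]
 [ 0.982 -0.186 -0.005]]
tilt 79.2585459407276 -0.9819707078630876 0.03157463552178003
45 [33.3  8.   1.7]
50 [28.5  6.8  1.7]
```

Request:
{"method": "carry_out", "body": {"targets": [[[1,0,0,5,6.7,1.6,0.3],[1,0,0,5,13.3,3.2,0.7],[1,0,0,5,20,4.8,1],[1,0,0,5,26.6,6.4,1.4],[1,0,0,5,33.3,8,1.7],[1,0,0,5,33.3,8,1.7],[1,0,0,5,33.3,8,1.7]]]}}

```text
time_s: 12.8
position: [0.4939, -0.0174, 0.1705]
tool_rot: [[0.176, 0.185, 0.967], [-0.681, -0.686, 0.255], [0.71, -0.704, 0.005]]
ft_force: [-0.3, 0.7, -0.2]
grip_width: -0.0001
```

```bash
cat >> st.py <<'E'
R=s['tool_rot'];d=R[:,1]; print("tilt",np.degrees(np.arctan2(-d@MX,-d[2])).round(1),"dMY",(d@MY).round(3),"q",s['q'].round(1))
E
python3 st.py;  python3 snap.py side s13 230 310 150 210 9
```

```text
t 12.8 m [ 31.4  -0.9 170.5] F mould x,y,z [ 0.7  0.1 -0.2] Tq [0.34 0.04 0.05] w -0.0001
tilt 45.3 dMY -0.003 q [  6.2  22.9  97.4 -51.8  63.3  17.7]
```

View pics/s13.png

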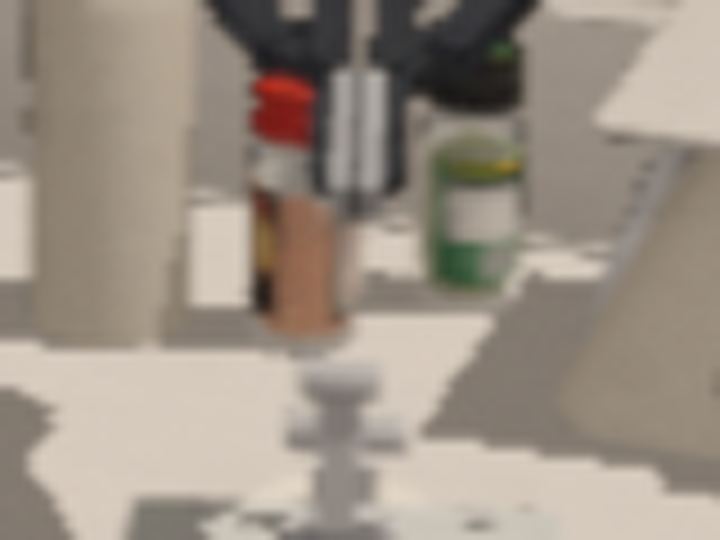

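Request:
{"method": "carry_out", "body": {"targets": [[[1,1.3,-7,-5,0,0,0],[1,2.6,-14,-10,0,0,0],[1,4,-21,-15,0,0,0],[1,5.2,-27.6,-19,0,0,0],[1,5.2,-27.6,-19,0,0,0],[1,5.2,-27.6,-19,0,0,0]]]}}

```text
time_s: 13.35
position: [0.4987, -0.0439, 0.1484]
tool_rot: [[0.182, 0.181, 0.967], [-0.682, -0.685, 0.257], [0.709, -0.705, -0.002]]
ft_force: [0.1, -1.2, -1.3]
grip_width: 0.0001
```

```bash
python3 st.py;  python3 snap.py side s14 230 310 160 220 9; python3 snap.py top t14 240 320 145 205 9
```

```text
t 13.35 m [  4.5   1.1 148.4] F mould x,y,z [-1.2  0.3 -1.3] Tq [0.26 0.06 0.01] w 0.0001
tilt 45.1 dMY 0.0 q [  2.8  24.5  99.4 -54.   59.   18.5]
```

View pics/s14.png

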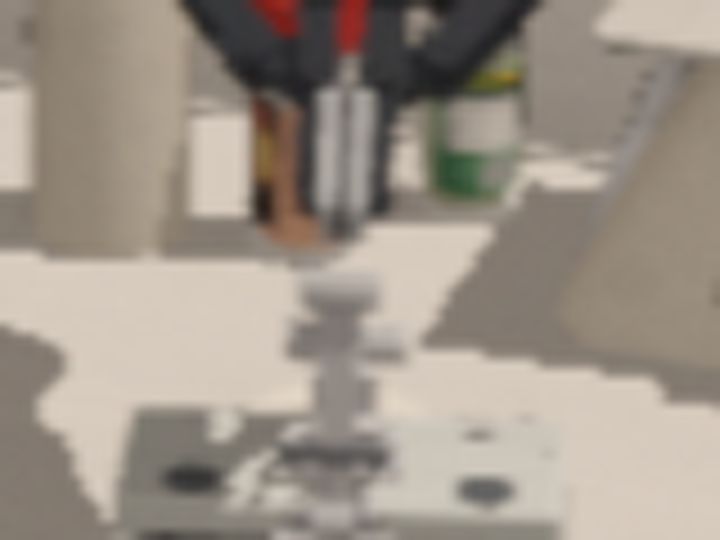

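View pics/t14.png

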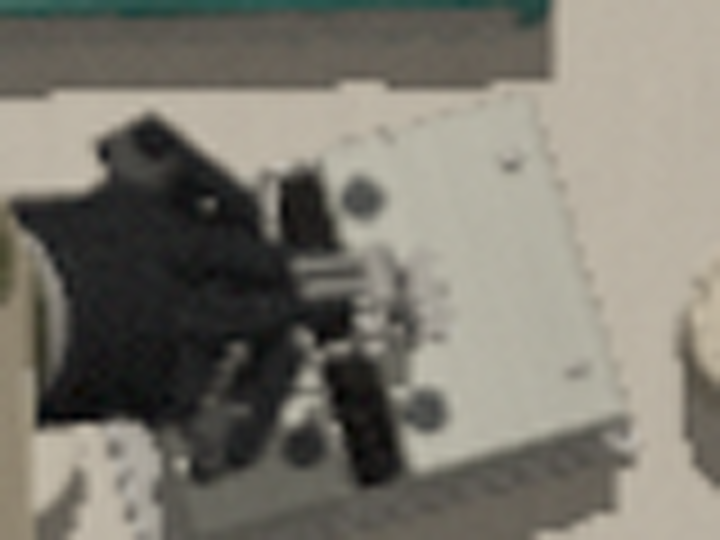

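Request:
{"method": "carry_out", "body": {"targets": [[[1,0.5,-2,-1,0,0,0],[1,1,-3.9,-2,0,0,0],[1,1,-3.9,-2,0,0,0]]]}}

```text
time_s: 13.7
position: [0.4999, -0.0475, 0.147]
tool_rot: [[0.182, 0.182, 0.966], [-0.682, -0.685, 0.257], [0.709, -0.705, -0.0]]
ft_force: [0.2, 1.0, 0.4]
grip_width: 0.0
```

```bash
python3 st.py
```

```text
t 13.7 m [  0.8   0.9 147. ] F mould x,y,z [ 0.9 -0.4  0.4] Tq [ 0.24  0.06 -0.01] w 0.0
tilt 45.1 dMY -0.001 q [  2.3  24.6  99.5 -54.3  58.4  18.6]
```

Request:
{"method": "carry_out", "body": {"targets": [[[1,0.5,-2,-1,0,0,0],[1,1,-3.9,-2,0,0,0],[1,1,-3.9,-2,0,0,0]]]}}

```text
time_s: 13.95
position: [0.5009, -0.0515, 0.1449]
tool_rot: [[0.182, 0.182, 0.966], [-0.682, -0.685, 0.257], [0.709, -0.705, -0.001]]
ft_force: [0.4, -0.9, -0.9]
grip_width: 0.0002
```

```bash
python3 st.py
```

```text
t 13.95 m [ -3.4   1.  144.9] F mould x,y,z [-1.  -0.2 -0.9] Tq [ 0.32  0.1  -0.  ] w 0.0002
tilt 45.1 dMY -0.001 q [  1.8  24.8  99.7 -54.6  57.9  18.6]
```

Request:
{"method": "carry_out", "body": {"targets": [[[1,0.5,-2,-0.5,0,0,0],[1,1,-3.9,-1,0,0,0],[1,1.5,-5.8,-1,0,0,0],[1,1.5,-5.8,-1,0,0,0]]]}}

```text
time_s: 14.28
position: [0.5025, -0.0573, 0.1443]
tool_rot: [[0.181, 0.182, 0.966], [-0.681, -0.685, 0.257], [0.709, -0.705, 0.0]]
ft_force: [0.1, 0.4, 0.9]
grip_width: 0.0
```

```bash
python3 st.py; python3 snap.py side s15 230 310 160 220 9
```

```text
t 14.28 m [ -9.4   0.9 144.3] F mould x,y,z [ 0.3 -0.2  0.9] Tq [0.18 0.01 0.01] w 0.0
tilt 45.2 dMY -0.001 q [  1.1  24.9  99.8 -54.9  57.3  18.3]
```

View pics/s15.png

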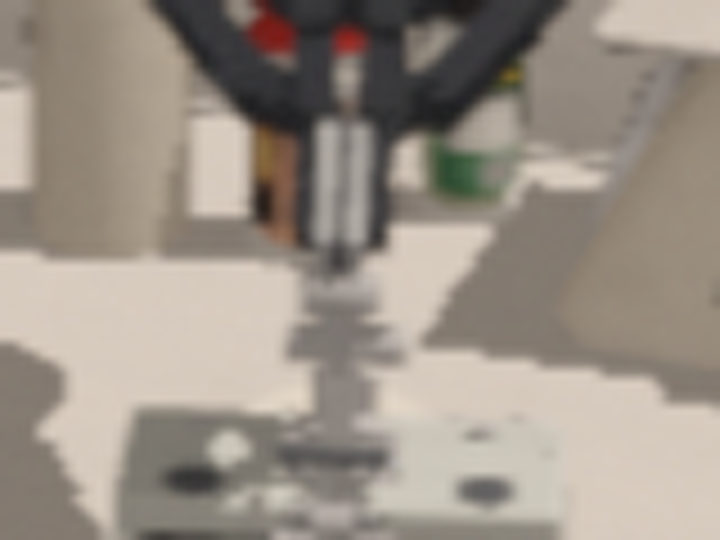

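Request:
{"method": "carry_out", "body": {"targets": [[[1,0.4,-1.5,-1,0,0,0],[1,0.8,-2.9,-2,0,0,0],[1,0.8,-2.9,-2,0,0,0]]]}}

```text
time_s: 14.58
position: [0.5032, -0.0601, 0.142]
tool_rot: [[0.182, 0.182, 0.966], [-0.682, -0.685, 0.257], [0.709, -0.705, -0.0]]
ft_force: [-1.5, 1.2, 1.4]
grip_width: -0.0001
```

```bash
python3 st.py
```

```text
t 14.58 m [-12.3   0.9 142. ] F mould x,y,z [1.6 1.2 1.4] Tq [0.21 0.06 0.  ] w -0.0001
tilt 45.1 dMY -0.001 q [  0.8  25.1  99.9 -55.2  56.9  18.4]
```

Request:
{"method": "carry_out", "body": {"targets": [[[1,0.5,-2,-0.5,0,0,0],[1,1,-3.9,-0.5,0,0,0],[1,1,-3.9,-0.5,0,0,0]]]}}

```text
time_s: 14.83
position: [0.5043, -0.0641, 0.1415]
tool_rot: [[0.182, 0.182, 0.966], [-0.682, -0.685, 0.257], [0.709, -0.705, -0.0]]
ft_force: [-0.2, 0.3, 1.4]
grip_width: -0.0002
```

```bash
python3 st.py; python3 snap.py side s16 230 310 160 220 9
```

```text
t 14.83 m [-16.4   1.  141.5] F mould x,y,z [0.4 0.1 1.4] Tq [0.15 0.01 0.07] w -0.0002
tilt 45.1 dMY -0.001 q [  0.2  25.1  99.9 -55.3  56.5  18.2]
```

View pics/s16.png

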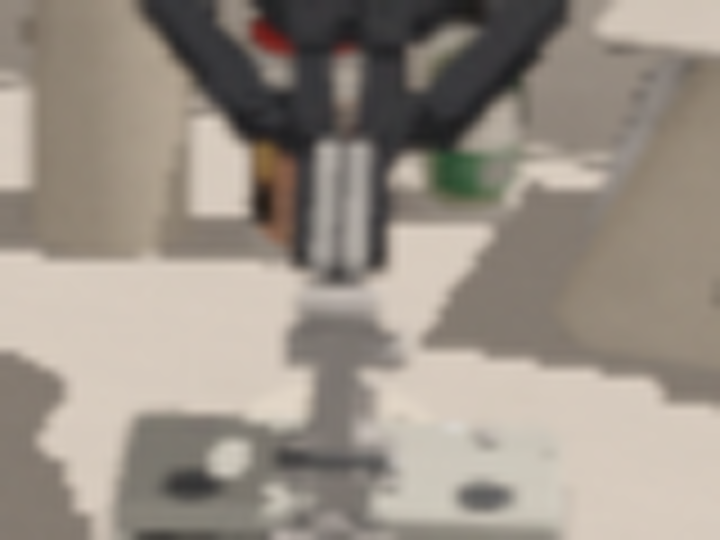

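The lever is following: the roller went from row 292 to 300, with only 1–2 N of contact. I'll carry it along its arc.

Request:
{"method": "carry_out", "body": {"targets": [[[1,0.8,-2.9,-0.1,0,0,0],[1,1.5,-5.7,-0.2,0,0,0],[1,2.3,-8.8,-0.6,0,0,0],[1,3.1,-11.9,-0.9,0,0,0],[1,3.1,-11.9,-0.9,0,0,0]]]}}

```text
time_s: 15.3
position: [0.5074, -0.0763, 0.1405]
tool_rot: [[0.181, 0.182, 0.966], [-0.682, -0.685, 0.257], [0.709, -0.705, -0.0]]
ft_force: [-0.7, -0.7, -0.1]
grip_width: 0.0002
```

```bash
python3 st.py; python3 snap.py side s17 230 310 160 230 8
```

```text
t 15.3 m [-29.    1.1 140.5] F mould x,y,z [-0.5  0.9 -0.1] Tq [ 0.35  0.05 -0.02] w 0.0002
tilt 45.1 dMY -0.001 q [ -1.3  25.2 100.  -55.8  55.4  17.5]
```

View pics/s17.png

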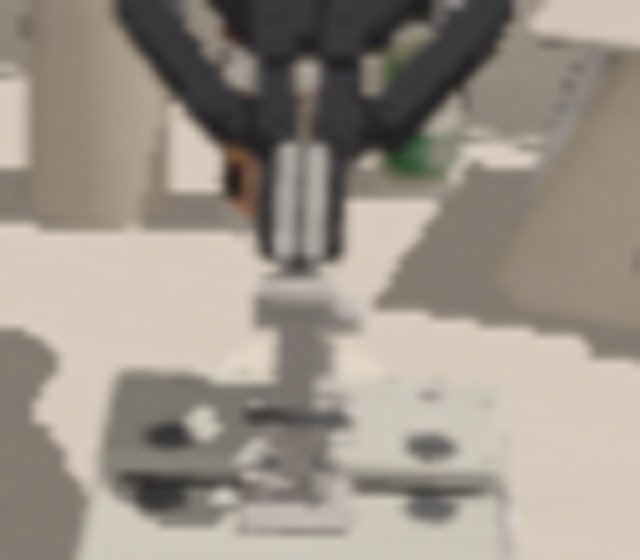

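Request:
{"method": "carry_out", "body": {"targets": [[[1,0.8,-3,-0.7,0,0,0],[1,1.6,-5.9,-1.4,0,0,0],[1,2.3,-8.9,-2.4,0,0,0],[1,3.1,-11.9,-3.4,0,0,0]]]}}

```text
time_s: 15.68
position: [0.5104, -0.0879, 0.1374]
tool_rot: [[0.182, 0.182, 0.966], [-0.681, -0.685, 0.257], [0.709, -0.705, -0.0]]
ft_force: [-2.2, 3.5, 4.8]
grip_width: 0.0001
```

```bash
python3 st.py; python3 snap.py side s18 230 310 160 230 8
```

```text
t 15.68 m [-41.    1.1 137.4] F mould x,y,z [3.9 1.3 4.8] Tq [ 0.15  0.15 -0.14] w 0.0001
tilt 45.2 dMY -0.001 q [ -2.7  25.6 100.1 -56.5  54.1  17.2]
```

View pics/s18.png

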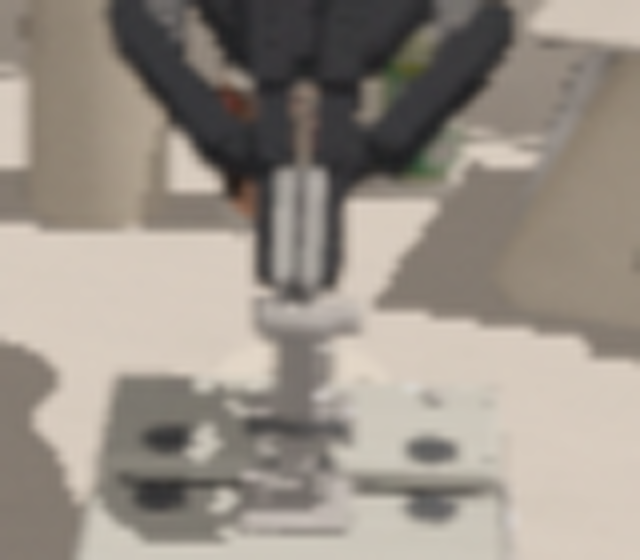

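Request:
{"method": "carry_out", "body": {"targets": [[[1,0.8,-3,-1.5,0,0,0],[1,1.6,-6,-3,0,0,0],[1,2.3,-8.7,-4.6,0,0,0],[1,3,-11.4,-6.2,0,0,0]]]}}

```text
time_s: 16.07
position: [0.5134, -0.0993, 0.1309]
tool_rot: [[0.182, 0.182, 0.966], [-0.682, -0.685, 0.257], [0.709, -0.705, -0.0]]
ft_force: [-0.8, 2.5, 4.5]
grip_width: -0.0001
```

```bash
python3 st.py; python3 snap.py side s19 230 310 160 230 8
```

```text
t 16.07 m [-52.8   1.1 130.9] F mould x,y,z [2.7 0.1 4.5] Tq [ 0.27  0.16 -0.11] w -0.0001
tilt 45.1 dMY -0.001 q [ -4.1  26.2 100.4 -57.4  52.7  17.4]
```

View pics/s19.png

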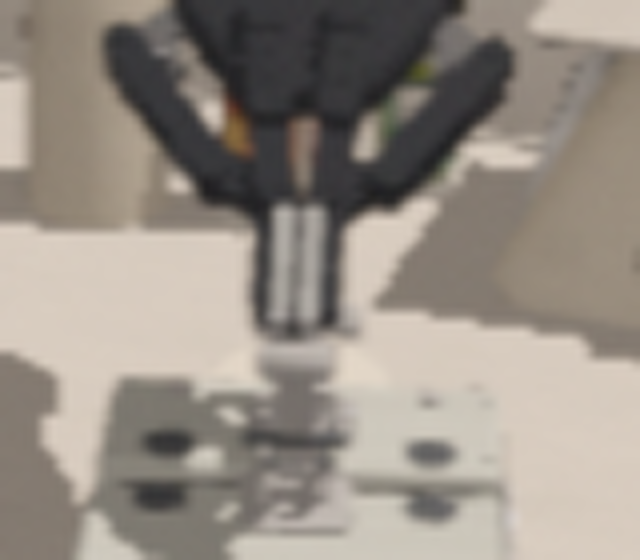

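Request:
{"method": "carry_out", "body": {"targets": [[[1,0.6,-2.4,-2.1,2.4,0.6,0],[1,1.2,-4.7,-4.3,4.8,1.3,0],[1,1.8,-6.9,-6.6,7.3,1.9,0],[1,2.4,-9.1,-9,9.7,2.6,0]]]}}

```text
time_s: 16.45
position: [0.5158, -0.108, 0.1217]
tool_rot: [[0.212, 0.147, 0.966], [-0.792, -0.554, 0.258], [0.573, -0.82, -0.0]]
ft_force: [-2.0, 2.8, 1.9]
grip_width: -0.0
```

```bash
python3 st.py
```

```text
t 16.45 m [-61.8   1.1 121.7] F mould x,y,z [3.2 1.2 1.9] Tq [ 0.37  0.28 -0.07] w -0.0
tilt 34.9 dMY -0.001 q [ -9.4  24.7  98.1 -42.9  50.    2. ]
```

Request:
{"method": "carry_out", "body": {"targets": [[[1,0.5,-2.2,-2.5,2.4,0.6,0],[1,1.1,-4.3,-5,4.8,1.3,0],[1,1.6,-5.9,-7.8,7.3,1.9,0],[1,2,-7.5,-10.5,9.7,2.6,0]]]}}

```text
time_s: 16.78
position: [0.5178, -0.1158, 0.1113]
tool_rot: [[0.234, 0.108, 0.966], [-0.876, -0.407, 0.257], [0.421, -0.907, -0.001]]
ft_force: [-1.8, 2.2, 1.5]
grip_width: -0.0
```

```bash
python3 st.py; python3 snap.py side s20 230 310 160 230 8
```

```text
t 16.78 m [-69.9   1.1 111.3] F mould x,y,z [2.6 1.2 1.5] Tq [ 0.25  0.21 -0.05] w -0.0
tilt 24.9 dMY -0.0 q [-14.7  24.5  95.6 -28.3  50.7 -13.3]
```

View pics/s20.png

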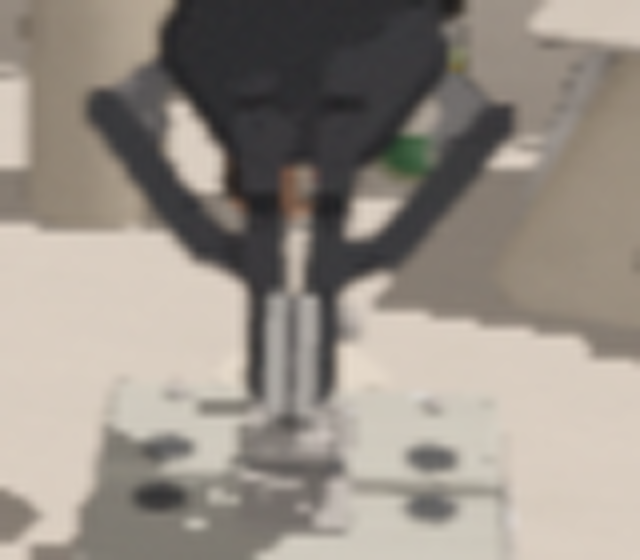

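Request:
{"method": "carry_out", "body": {"targets": [[[1,0.3,-1.3,-3,2.4,0.6,0],[1,0.7,-2.5,-6,4.8,1.3,0],[1,1,-3.7,-9,7.3,1.9,0],[1,1.3,-4.8,-12,9.7,2.6,0]]]}}

```text
time_s: 17.17
position: [0.5191, -0.1206, 0.0993]
tool_rot: [[0.249, 0.065, 0.966], [-0.934, -0.249, 0.257], [0.258, -0.966, -0.001]]
ft_force: [0.1, 0.8, 1.5]
grip_width: -0.0001
```

```bash
python3 st.py; python3 snap.py side s21 230 310 160 230 8
```

```text
t 17.17 m [-74.8   1.1  99.3] F mould x,y,z [ 0.7 -0.3  1.5] Tq [ 0.15 -0.01  0.  ] w -0.0001
tilt 14.9 dMY 0.0 q [-19.6  25.4  92.9 -15.2  54.1 -26.4]
```

View pics/s21.png

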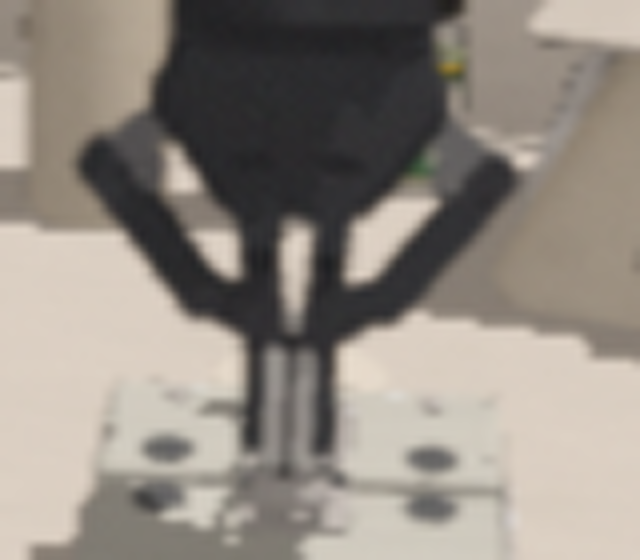

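Request:
{"method": "carry_out", "body": {"targets": [[[1,0.2,-0.8,-3.2,2.4,0.6,0],[1,0.4,-1.6,-6.5,4.8,1.3,0],[1,0.6,-2.2,-9.8,7.3,1.9,0],[1,0.7,-2.7,-13,9.7,2.6,0]]]}}

```text
time_s: 17.55
position: [0.5196, -0.1232, 0.0861]
tool_rot: [[0.257, 0.02, 0.966], [-0.963, -0.084, 0.257], [0.086, -0.996, -0.002]]
ft_force: [0.3, -0.4, -0.6]
grip_width: -0.0001
```

```bash
python3 st.py; python3 snap.py side s22 230 310 160 230 8
```

```text
t 17.55 m [-77.5   1.3  86.1] F mould x,y,z [-0.5 -0.1 -0.6] Tq [ 0.02  0.02 -0.04] w -0.0001
tilt 4.9 dMY 0.002 q [-24.   27.4  90.2  -4.5  59.5 -36.8]
```

View pics/s22.png

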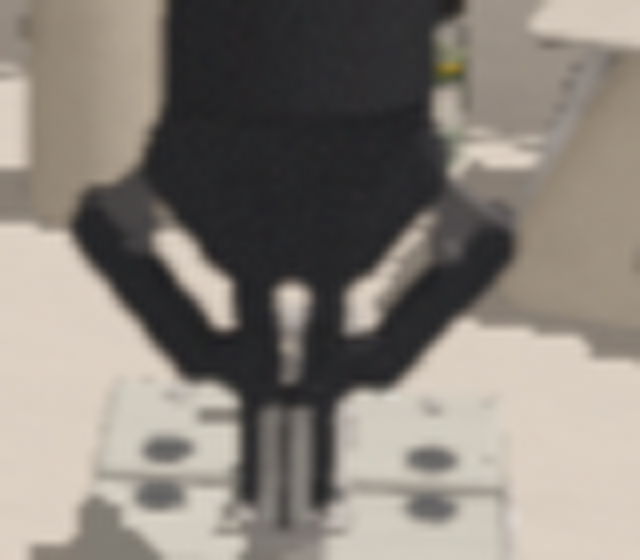

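Request:
{"method": "carry_out", "body": {"targets": [[[1,0,0.4,-2,1.6,0.4,0],[1,-0.1,0.6,-4,3.2,0.8,0],[1,-0.2,0.8,-6,4.8,1.3,0],[1,-0.2,0.8,-6,4.8,1.3,0]]]}}

```text
time_s: 17.93
position: [0.5194, -0.1228, 0.0799]
tool_rot: [[0.257, -0.003, 0.966], [-0.966, -0.0, 0.257], [-0.0, -1.0, -0.003]]
ft_force: [0.0, -0.2, 0.1]
grip_width: 0.0001
```

```bash
python3 st.py
```

```text
t 17.93 m [-77.    1.3  79.9] F mould x,y,z [-0.2  0.   0.1] Tq [ 0.02 -0.03 -0.02] w 0.0001
tilt -0.0 dMY 0.003 q [-26.   28.7  88.8  -0.1  62.6 -40.8]
```

Request:
{"method": "carry_out", "body": {"targets": [[[1,0,0,-1.5,0,0,0],[1,0,0,-3,0,0,0],[1,0,0,-3,0,0,0]]]}}

```text
time_s: 18.18
position: [0.5193, -0.122, 0.0773]
tool_rot: [[0.258, -0.002, 0.966], [-0.966, -0.001, 0.258], [0.0, -1.0, -0.002]]
ft_force: [-0.1, -0.8, -0.1]
grip_width: 0.0002
```

```bash
python3 st.py; python3 snap.py side s23 230 310 180 250 8
```

```text
t 18.18 m [-76.3   1.2  77.3] F mould x,y,z [-0.8  0.3 -0.1] Tq [ 0.02 -0.03 -0.02] w 0.0002
tilt 0.0 dMY 0.002 q [-25.9  28.8  89.1  -0.1  62.2 -40.8]
```

View pics/s23.png

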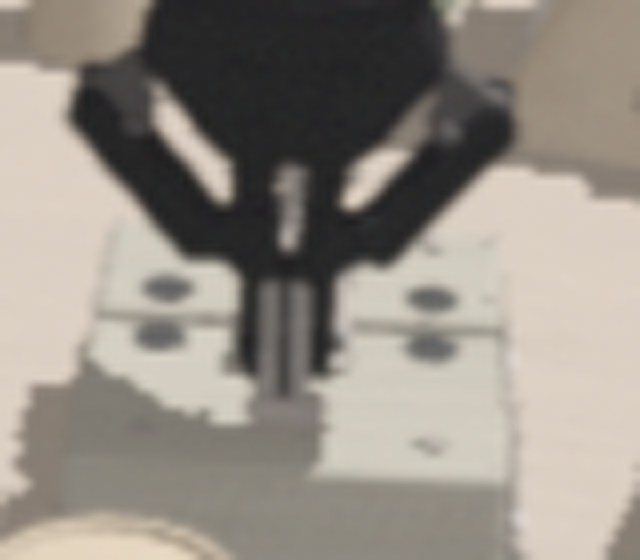

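Request:
{"method": "carry_out", "body": {"targets": [[[1,0,0,-1,0,0,0],[1,0,0,-2,0,0,0],[1,0,0,-2,0,0,0]]]}}

```text
time_s: 18.48
position: [0.5196, -0.1223, 0.0755]
tool_rot: [[0.258, -0.001, 0.966], [-0.966, -0.001, 0.258], [0.0, -1.0, -0.001]]
ft_force: [0.4, 0.6, -0.3]
grip_width: -0.0002
```

```bash
python3 st.py
```

```text
t 18.48 m [-76.6   1.   75.5] F mould x,y,z [ 0.5 -0.6 -0.3] Tq [ 0.04  0.01 -0.01] w -0.0002
tilt 0.0 dMY 0.001 q [-25.9  29.   89.2  -0.1  61.9 -40.9]
```

Request:
{"method": "carry_out", "body": {"targets": [[[1,0,0,-1,0,0,0],[1,0,0,-2,0,0,0],[1,0,0,-2,0,0,0]]]}}

```text
time_s: 18.73
position: [0.52, -0.1227, 0.075]
tool_rot: [[0.258, 0.0, 0.966], [-0.966, -0.002, 0.258], [0.002, -1.0, -0.0]]
ft_force: [-3.3, -0.5, 12.7]
grip_width: -0.0002
```

```bash
python3 st.py
```

```text
t 18.73 m [-77.1   0.7  75. ] F mould x,y,z [ 0.4  3.3 12.7] Tq [0.1  0.6  0.05] w -0.0002
tilt 0.1 dMY 0.0 q [-25.9  29.   89.2  -0.1  61.7 -40.9]
```

Firm contact at the stop, so the lever is down. I'll retreat straight up and look.

Request:
{"method": "carry_out", "body": {"targets": [[[1,0,0,10,0,0,0],[1,0,0,40,0,0,0],[1,0,0,75,0,0,0],[1,0,0,110,0,0,0],[1,0,-40,110,0,0,0],[1,0,-80,110,0,0,0],[1,0,-120,110,0,0,0],[1,-30,-150,110,0,0,0],[1,-60,-180,110,0,0,0],[1,-90,-210,110,0,0,0],[1,-90,-210,110,0,0,0]]]}}

```text
time_s: 19.65
position: [0.4256, -0.3366, 0.1837]
tool_rot: [[0.253, -0.003, 0.968], [-0.968, -0.001, 0.253], [0.001, -1.0, -0.003]]
ft_force: [-0.5, 0.0, 0.4]
grip_width: -0.0001
```

```bash
python3 st.py; python3 snap.py side s24 225 315 185 265 7;python3 snap.py top t24 225 345 145 225 6
python3 - <<'E'
import numpy as np,cv2
for n in("s24","t24"): cv2.imwrite(f"pics/{n}f.png",cv2.resize(np.load(n+".npy")[:,:,::-1],None,fx=1.5,fy=1.5))
E
```

```text
t 19.65 m [-259.8  146.6  183.7] F mould x,y,z [0.1 0.5 0.4] Tq [-0.02 -0.01  0.04] w -0.0001
tilt 0.0 dMY 0.003 q [-50.8  22.8  79.1  -0.2  78.1 -65.3]
```

View pics/s24.png

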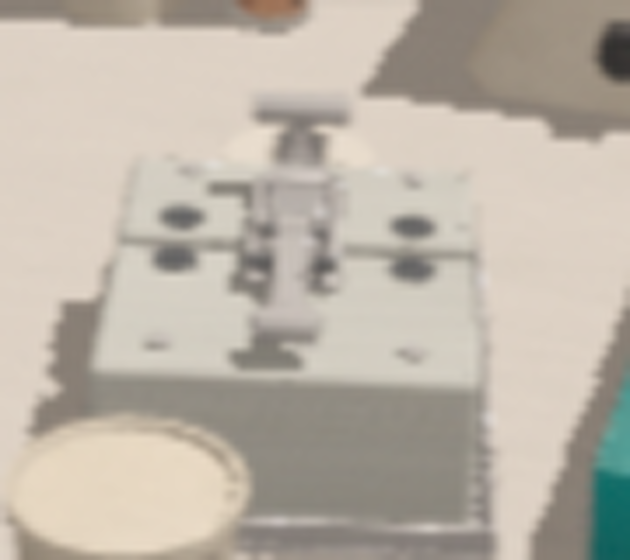

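View pics/t24.png

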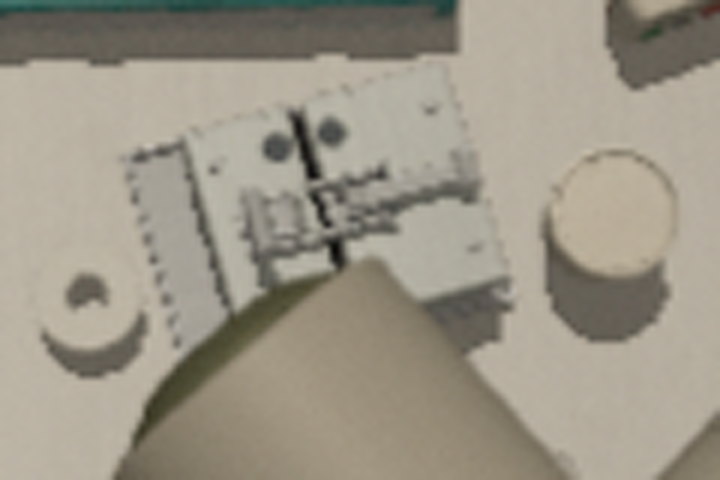

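View pics/s24f.png

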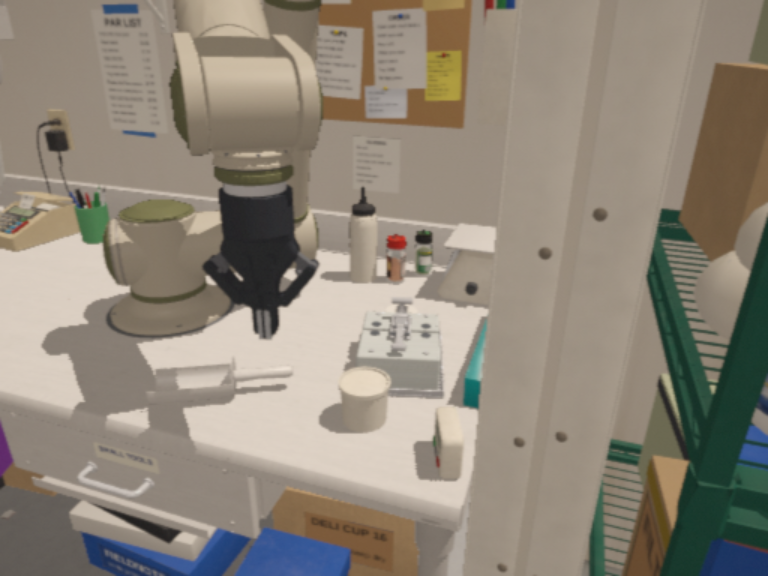

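View pics/t24f.png

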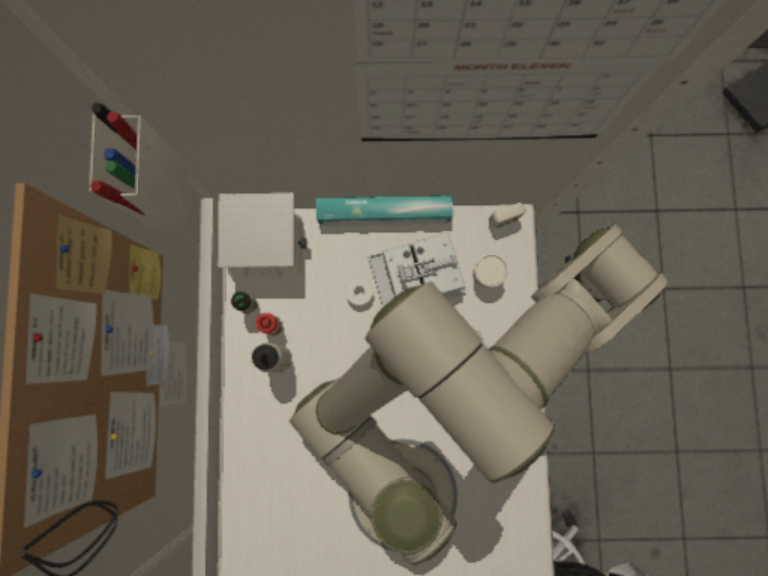

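Run:
```python
from h import *
k=lambda P,o,f:((proj(o[0],P)-o[1])*f).round()
S=("side",[225,185]);T=("top",[225,145])
P=m2w(-.077,0,.080); print("roller closed exp",k(P,S,7),k(P,T,6))
for bz in (74,84):
    px,pz=-32,80; a=np.arcsin((bz-pz)/69.2); bx=px+69.2*np.cos(a)
    g=m2w((bx+6*np.cos(a)-26*np.sin(a))/1e3,0,(bz+6*np.sin(a)+26*np.cos(a))/1e3); print("grip if bar z",bz,"bx",bx.round(1),(w2m(g)*1e3).round(),k(g,S,7),k(g,T,6))
# far half far edge (top view, left corners)
P=on_z("top",225+183/6-.5,145+135/6-.5,.066);Q=on_z("top",225+230/6-.5,145+315/6-.5,.066); print((w2m(P)*1e3).round(1),(w2m(Q)*1e3).round(1))
for n,a,b in(("side","side0","s24"),("top","top0","t24")):
    d=np.abs(np.load(a+".npy").astype(int)-np.load(b+".npy").astype(int)).max(2)
    pts={"cup":(.0,0)}
```

```text
roller closed exp [286. 317.] [462. 168.]
grip if bar z 74 bx 36.9 [45. -0. 99.] [303. 103.] [252. 221.]
grip if bar z 84 bx 37.1 [ 42.  -0. 110.] [303.  80.] [260. 216.]
[ 67.8 -65.2  66. ] [70.6 40.7 66. ]
```

Roller at (287,325) against (286,317) predicted for closed. Grip at (302,108) against (303,103) predicted for a seated bar and (303,80) for an unseated one. The gap has closed and the bystanders haven't moved, so I'll hand in.

Request:
{"method": "carry_out", "body": {"targets": [[[1,0,0,0,0,0,0],[1,0,0,0,0,0,0],[1,0,0,0,0,0,0]]]}}

```text
time_s: 20.0
position: [0.4305, -0.3313, 0.1836]
tool_rot: [[0.26, -0.001, 0.966], [-0.966, -0.0, 0.26], [-0.0, -1.0, -0.001]]
ft_force: [-0.8, 0.3, -0.2]
grip_width: 0.0001
```

```bash
python3 st.py; python3 -c "
from rig import env; print(env.close_job())"
```

```text
t 20.0 m [-255.9  140.6  183.6] F mould x,y,z [ 0.5  0.7 -0.2] Tq [-0.05  0.03 -0.05] w 0.0001
tilt -0.0 dMY 0.001 q [-50.   22.9  79.1  -0.1  78.1 -65.1]
the job is handed in; nothing more can be done
None
```

The mould is clamped shut and the job was handed in at 20.0 s, with the arm clear of everything; no verdict was reported.

**What I did:** I took the bail by its grip and slid the bar along the keeper's lip with 1–4 N of downward force. It dropped into the groove at mould x of about 55. I lowered it to the floor, where contact was firm at 8 N, and released it. I then pushed the lever over along its arc with the closed fingertips, seeing at most about 6 N. A final test press showed it was already down on its stop (12.7 N).

**Last checks:**
- **Bar seated:** the grip was 5 px (picture enlarged 7 times) from where a seated bar puts it, and 28 px from an unseated one.
- **Lever down:** the roller was within 8 px of its predicted closed position, at the same enlargement.
- **Halves together:** the keeper half was drawn in from about 21 mm to about 6–7 mm. The linkage geometry suggested 4–5 mm.
- **Bystanders:** they looked unmoved in both views; I compared them by eye only.

**What disagreed or went wrong:**
- **Fingertip position:** the tips appeared about 30 mm farther back along the tool than the stated reach. I worked from the pictures and touch instead.
- **Over-tilt:** I repeated a turn by mistake and the tool tilted to about 79°, stopping just short of a joint limit (-81.3° against -81.47°). It touched nothing, and I turned it back before pushing the lever.

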